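Pack gear blanks on a flatted arbor

TASK

Set up the gear-blank fixture for the next cut: turn the arbor so that its flat matches the D-shaped bore in the hub and lower it fully home, flange down on the hub, then thread every brass blank over it. After the blanks, add steel spacing collars on top one at a time until the gap left under the level of the swing washer is snug, too small for another collar, and swing the washer fully closed round the arbor to hold the stack. Do not disturb the loupe.

Things in the scene. Friction and masses are not known exactly. Their poses are not given: they have to be found in the camera images.
- arbor_centre (a point): Work arbor: an upright steel spindle 88 mm long, 0.15 kg, starting in a wooden block on the board. The point is half-way up. z up the arbor; its one D flat is on the -x side. The shaft above the flange is 58 mm long, 16 mm in diameter with two parallel spanner flats 12 mm apart facing +y and -y; its top 7 mm tapers to 8 mm.
- arbor_flange (a point): Centre of the underside of the arbor's flange, 24 mm above the foot's end, 20 mm below arbor_centre. Flange 32 mm in diameter, 6 mm thick, with a straight edge on its -x side, above the foot's flat. The foot below it: 16 mm in diameter, flat 5 mm from the axis, last 3 mm tapered. At the start it rests on the block and the foot is in the block's round hole.
- bore (a point): Centre of the mouth of the D-shaped bore, level with the top of the fixture's hub, 36 mm above the bench. Bore 17.4 mm in diameter, flat 5.7 mm from the axis on the -x side, 26 mm deep, chamfered 1.5 mm. With the arbor home, its flange lies on the hub and its x axis points as this one. z up; +x towards the pillar.
- jig: The fixture, fixed to the bench: grey base plate 156 x 104 mm, 10 mm thick; steel hub 44 mm in diameter with the D-bore at this origin (at bench level; axes as bore); pillar 16 mm in diameter, its axis 62 mm away at +x, top 100 mm above the bench, carrying the swing washer.
- keeper (a joint): Angle of the swing washer, a dark slotted plate 86 x 34 mm, 8 mm thick, turning level about the pillar, underside 50 mm above the hub's top (44 mm above the seated flange's top face). 0: closed on its stop, pointing at the bore, the arbor in its 24 mm slot. Grows to 2.2 as it opens, clockwise from above, over the bore's +y side. Stays where left; friction 0.04 N m.
- keeper_knob (a point): Middle of the red upright finger knob on the swing washer: 12 mm in diameter, 20 mm tall, on the washer's top face, 30 mm from the pillar's axis towards the slot. Its x axis points from the knob to the pillar's axis.
- blank1_mid (a point): A brass gear blank lying flat on the bench: a plain ring 52 mm in diameter, 12 mm thick, with a 20 mm bore, about 0.18 kg. The point is at its centre, half-way up; z is its axis. One to three blanks are there in a run; absent ones read None.
- blank2_mid (a point): A brass gear blank lying flat on the bench: a plain ring 52 mm in diameter, 12 mm thick, with a 20 mm bore, about 0.18 kg. The point is at its centre, half-way up; z is its axis. One to three blanks are there in a run; absent ones read None.
- blank3_mid (a point): A brass gear blank lying flat on the bench: a plain ring 52 mm in diameter, 12 mm thick, with a 20 mm bore, about 0.18 kg. The point is at its centre, half-way up; z is its axis. One to three blanks are there in a run; absent ones read None.
- collar1_mid (a point): A steel spacing collar lying flat on the accessory board (plywood, top face 12 mm above the bench): a plain ring 40 mm in diameter, 6 mm thick, with a 20 mm bore, about 45 g. The point is at its centre, half-way up; z is its axis. There are six; not all need be used.
- collar2_mid (a point): A steel spacing collar lying flat on the accessory board (plywood, top face 12 mm above the bench): a plain ring 40 mm in diameter, 6 mm thick, with a 20 mm bore, about 45 g. The point is at its centre, half-way up; z is its axis. There are six; not all need be used.
- collar3_mid (a point): A steel spacing collar lying flat on the accessory board (plywood, top face 12 mm above the bench): a plain ring 40 mm in diameter, 6 mm thick, with a 20 mm bore, about 45 g. The point is at its centre, half-way up; z is its axis. There are six; not all need be used.
- collar4_mid (a point): A steel spacing collar lying flat on the accessory board (plywood, top face 12 mm above the bench): a plain ring 40 mm in diameter, 6 mm thick, with a 20 mm bore, about 45 g. The point is at its centre, half-way up; z is its axis. There are six; not all need be used.
- collar5_mid (a point): A steel spacing collar lying flat on the accessory board (plywood, top face 12 mm above the bench): a plain ring 40 mm in diameter, 6 mm thick, with a 20 mm bore, about 45 g. The point is at its centre, half-way up; z is its axis. There are six; not all need be used.
- collar6_mid (a point): A steel spacing collar lying flat on the accessory board (plywood, top face 12 mm above the bench): a plain ring 40 mm in diameter, 6 mm thick, with a 20 mm bore, about 45 g. The point is at its centre, half-way up; z is its axis. There are six; not all need be used.
- loupe_mid (a point): A black eyeglass loupe standing on the bench beyond the fixture, 38 mm in diameter and 34 mm tall; the point is half-way up. Not part of the job.
- lathe_chuck_mid (a point): A heavy three-jaw lathe chuck standing on the board, an obstacle 80 mm in diameter and 56 mm tall; the point is half-way up. Not part of the job.
- drill_chuck_mid (a point): A dark drill chuck standing on the board, an obstacle 36 mm in diameter and 56 mm tall; the point is half-way up. Not part of the job.
Not all that is in view belongs to the job. Of the things like the jig, leave any that is blue or brown; of the rest the larger one is meant.

How it is judged:
By the outcome, as a careful person would: the job done as asked, in the order asked, and still so for the second after the job is handed in, with the robot touching nothing.
Of blank1, blank2, blank3 only 1 to 3 are there at a start; the rules pass over those that are not, and their reading is None.
At some moment in a run one of blank1, blank2, blank3, collar1, collar2, collar3, collar4, collar5, collar6 may be knocked a few centimetres aside while the robot is not near it.
It also fails if it takes over 210 s, if anything falls off the work surface, if the arm or the gripper's body presses on something with over 40 N, if the wrist force passes 120 N, or if a joint passes its speed limit or range.

ROBOT

A 7-joint arm with a two-finger parallel gripper is mounted at the origin on the work surface. World frame = base frame: x ahead of the robot, y to its left, z up, the work surface at z = 0. Lengths are in m, angles in degrees, forces in N, time in s.
With the tool pointing down it reaches from about 0.425 to 0.825 m from the base axis. Payload 3.6 kg.
Tool frame: the origin (TCP) lies at the very end of the fingers, on their centre line; the grasp point (between the pads) lies 19 mm behind it; x points along the fingers, z is the direction in which the jaws open and shut, and the axes are right-handed (so a half turn about x gives the same grasp; the last joint's range is limited). The gripper opens to 93 mm and grips with 3 to 60 N. Pads are 15 mm wide; open, the fingers measure 128 mm over their backs; the gripper's body (75 mm by 188 mm) begins 65 mm behind the grasp point.
Start: joints at [-73.195, 35.231, -0.722, 81.555, 0.464, 63.22, -2.315], TCP at [0.204, 0.617, 0.192] pointing down, gripper open.
Joint ranges: [-178.69, 178.69], [-17.37, 117.87], [-77.05, 75.6], [15.02, 138.74], [-78.02, 258.01], [0.78, 113.62], [-162.83, 162.83]. Speed limits (degrees/s): [159.86, 159.86, 180, 180, 180, 180, 180].

INTERFACE

Orientations are given as a 3x3 rotation matrix whose columns are the frame's x, y, z axes.
In Python, from cell import ctrl gives the robot as it stands.
- The arm moves only by the tool apply_moves, never from a script. Its argument "deltas" is one flat list of numbers, 7 for each row, row after row: the shift along the world's x, y, z scaled (see below), then the turn, a rotation vector about the world's x, y, z scaled (see below), then the gripper command: -1 is fully open, 1 is shut, values between are in proportion. A call has exactly 10 rows; each row shifts and turns the commanded pose from where the row before left it; what a row does not reach is not made up. The controller multiplies each number of a shift by 15 cm and each number of a turn by 2 rad. A row lasts 1/10 s, in which the tool goes at most 50 mm and 8.59 degrees, less where a joint would pass 70% of its speed; a pose out of reach is approached as far as the arm can. A call with a number of a shift or a turn outside -1 to 1 is refused whole. A call with a gripper value outside its range is refused whole. The fingers move at their own pace and stop on an object; "squeeze" is the grip in N (left out, the last holds). Time passes only in rows, so rows that do not move let the fingers close, or fill a call up. It gives the time, the measured TCP pose, the force and the opening at its end, in the units of the state.
- ctrl.observe(): the state, without advancing time (a new reading comes with each control period).
- ctrl.get_image(name): name is "side" or "top"; returns the picture (400x640x3 uint8, red, green, blue); there is no depth.
- ctrl.camera_params(name): a dict with "fov_y" (degrees; the focal length in pixels is half the picture's height over the tangent of half this angle, whatever the lens; pixels are square), "cx", "cy" (the principal point, pixels), "eye" and "rotation" of the camera in the world. Camera axes: x right, y down, z forward; pixel columns grow to the right and rows downward; lengths in m; the calibration is good to about 2 mm. A picture is of the moment at which its call begins. camera_params takes no time and is no camera call.
- ctrl.sign_off(): hands the job in, once; it reports no verdict.
The state is a dict: "time": time; "qpos": joint angles; "qd": joint speeds; "tau": joint torques, N m; "tcp_pos": TCP position; "orientation": TCP orientation; "wrist_force": force on the tool from outside, world axes, zero at the start; "ft_torque": the same for the moment, N m; "grip_width": opening from 0.0 (shut) to 1.0 (fully open).
Only numpy, scipy, OpenCV 4.12 (cv2) and the standard library are available. Lean on these libraries where they do the work, as an engineer would, in place of code of your own. Each camera call takes 0.05 s, during which the arm holds its last target. There are 200 camera calls.

## Working session

There is one attempt and no reset: what is moved stays moved. The work goes in short steps, Python scripts to look and compute and a tool call to move; the robot and the scene stay as the last step left them, time stands still between calls to the robot, and variables do not carry over. Pictures are saved under pics/ and viewed, about 12 in all and at most 16, crops included, and the job is handed in when it is done.

Besides the shell and the picture viewer there is one more tool, called as name(argument=value, ...) on one line, values as JSON. apply_moves: Moves the arm, as the interface text tells. Shifts and turns lie within -1 to 1; 1 stands for 15 cm of shift or 2 rad of turn. Its arguments: {"type":"object","properties":{"deltas":{"type":"array"},"squeeze":{"type":"number"}},"required":["deltas"]}

```bash
ls; mkdir -p pics; python3 - <<'E'
from cell import ctrl
import cv2,numpy as np
np.set_printoptions(precision=4,suppress=True)
for n in("side","top"):
    im=ctrl.get_image(n); cv2.imwrite(f"pics/{n}0.png",im[:,:,::-1]); print(n,ctrl.camera_params(n))
print(ctrl.observe())
E
```

```text
pics
side {'fov_y': 45.329178312463526, 'cx': 319.7962323817681, 'cy': 198.224098827861, 'eye': array([0.4439, 0.8529, 0.9218]), 'rotation': array([[-0.9997,  0.    ,  0.0264],
       [-0.0193,  0.6794, -0.7335],
       [-0.0179, -0.7338, -0.6791]])}
top {'fov_y': 54.714136513212665, 'cx': 321.7123002782462, 'cy': 193.6144954368339, 'eye': array([ 0.3864, -0.0234,  1.274 ]), 'rotation': array([[-0.0149, -0.9967,  0.0793],
       [-0.9999,  0.0152,  0.0022],
       [-0.0034, -0.0792, -0.9969]])}
{'time': 0.1, 'qpos': array([-73.1948,  35.2828,  -0.7232,  81.6304,   0.4629,  63.22  ,
        -2.314 ]), 'qd': array([-0.0413, -0.1035, -0.0124, -0.0911,  0.0151,  0.0386,  0.0173]), 'tau': array([  0.0014, -46.0042,   0.2101, -16.6245,  -0.0611,   0.0169,
         0.0001]), 'tcp_pos': array([0.2041, 0.6163, 0.1913]), 'orientation': array([[-0.0007, -0.9493,  0.3143],
       [-0.0022,  0.3143,  0.9493],
       [-1.    , -0.    , -0.0023]]), 'wrist_force': array([-0.6395, -0.4371,  0.6848]), 'ft_torque': array([-0.0078,  0.0229,  0.0442]), 'grip_width': 1.000776729408265}
```

View pics/top0.png

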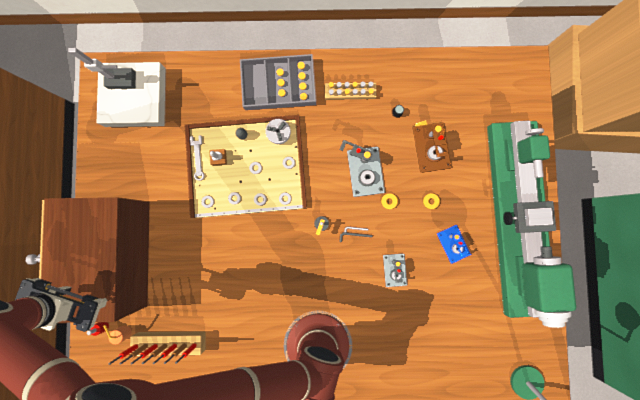

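View pics/side0.png

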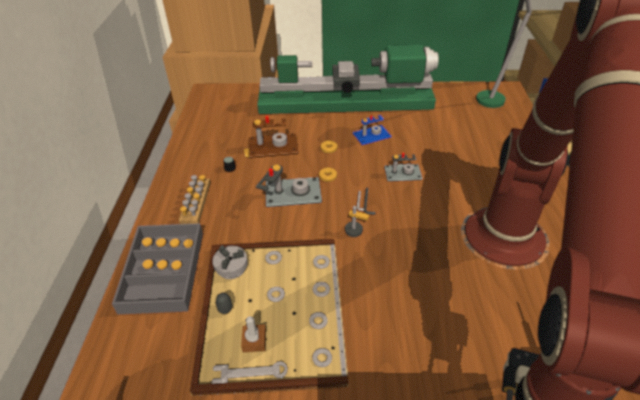

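```bash
cat > h.py <<'E'
import cv2,numpy as np
from cell import ctrl
np.set_printoptions(precision=4,suppress=True)
P={n:ctrl.camera_params(n) for n in("side","top")}
F={n:200/np.tan(np.radians(P[n]["fov_y"])/2) for n in P}
def ray(n,u,v):
    p=P[n]; d=p["rotation"]@np.array([(u-p["cx"])/F[n],(v-p["cy"])/F[n],1.]); return p["eye"],d/np.linalg.norm(d)
def plane(n,u,v,z):
    e,d=ray(n,u,v); return e+d*(z-e[2])/d[2]
def proj(n,X):
    p=P[n]; c=p["rotation"].T@(np.asarray(X,float)-p["eye"]); return np.array([F[n]*c[0]/c[2]+p["cx"],F[n]*c[1]/c[2]+p["cy"]])
def tri(s,t):
    (a,d),(b,e)=ray("side",*s),ray("top",*t)
    k=np.linalg.lstsq(np.c_[d,-e],b-a,rcond=None)[0]; A,B=a+k[0]*d,b+k[1]*e
    return (A+B)/2,np.linalg.norm(A-B)*1e3
def shot(n,k=1): return np.mean([ctrl.get_image(n).astype(float) for _ in range(k)],0).astype(np.uint8)
def crop(im,x,y,w,h,s,f):
    c=cv2.resize(im[y:y+h,x:x+w,::-1],None,fx=s,fy=s,interpolation=cv2.INTER_CUBIC)
    for i in range(-(-x//10)*10,x+w,10): cv2.line(c,(int((i-x+.5)*s),0),(int((i-x+.5)*s),6 if i%50 else 14),(255,0,255),1); cv2.putText(c,str(i),(int((i-x)*s),22),0,.35,(255,0,255),1)
    for j in range(-(-y//10)*10,y+h,10): cv2.line(c,(0,int((j-y+.5)*s)),(6,int((j-y+.5)*s)),(255,0,255),1); cv2.putText(c,str(j),(8,int((j-y+.5)*s)+4),0,.35,(255,0,255),1)
    cv2.imwrite("pics/"+f,c); return c
E
python3 - <<'E'
from h import *
t=shot("top",4); s=shot("side",4)
np.save("t0.npy",t);np.save("s0.npy",s)
crop(t,185,112,262,110,3.05,"x.png")
a=crop(t,190,118,115,100,5.2,"a.png"); 
crop(t,338,132,105,80,7.4,"b.png")
crop(s,195,238,155,145,4.1,"c.png")
crop(s,215,135,135,75,5.9,"d.png")
E
```

```text
(no output)
```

View pics/a.png

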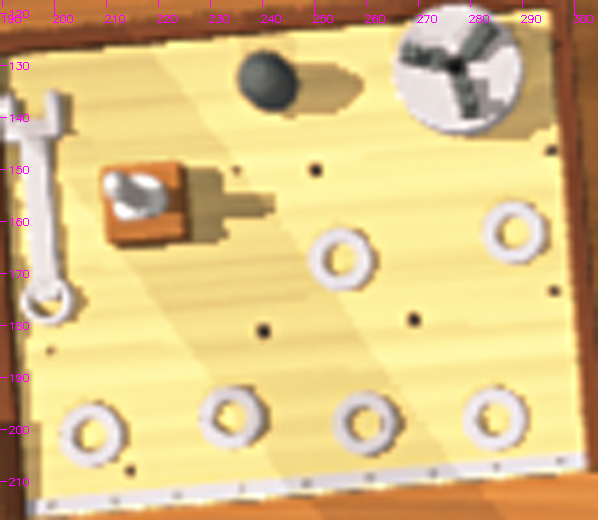

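View pics/b.png

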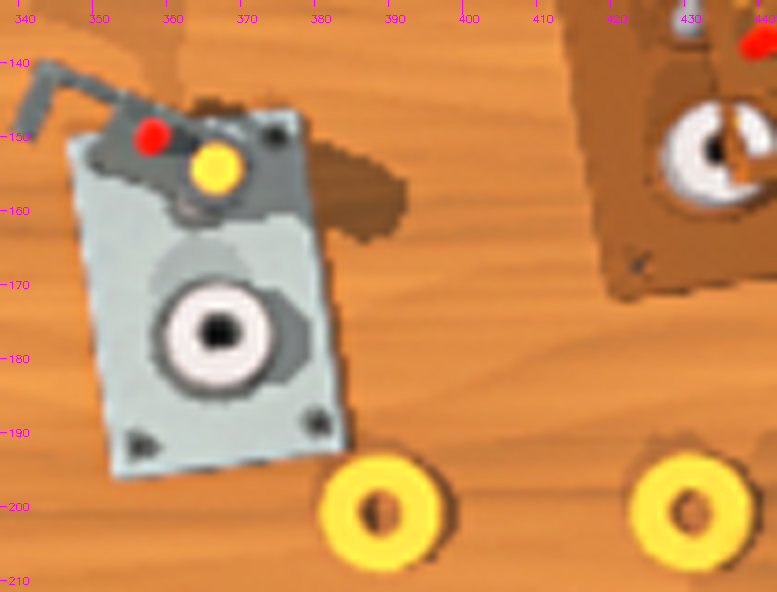

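View pics/c.png

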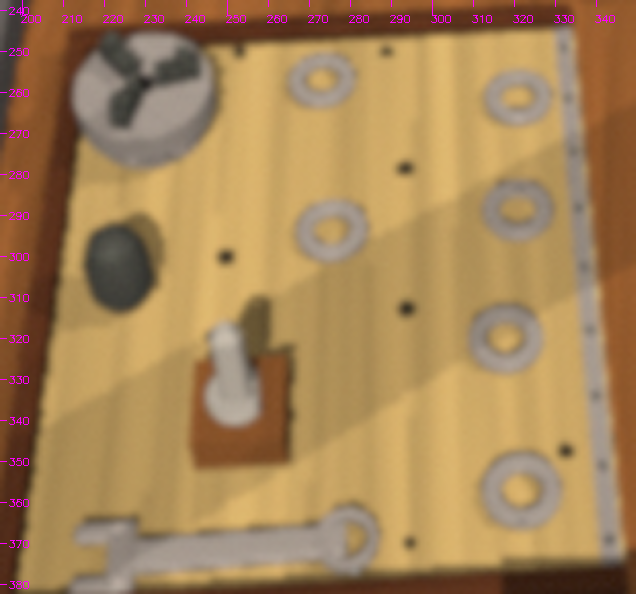

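View pics/d.png

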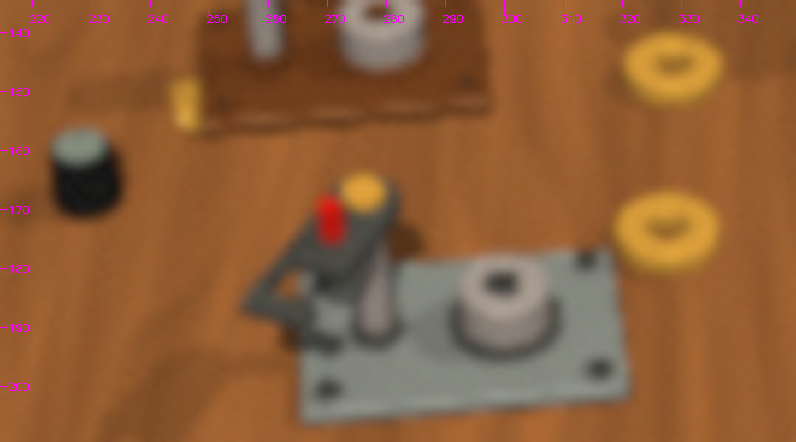

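```bash
python3 - <<'E'
from h import *
S=dict(c1=((321.3,356.8),(207.4,201.0)),c2=((317.9,319.9),(234.5,197.7)),c3=((320.8,288.7),(259.9,198.8)),c4=((320.6,261.2),(284.7,197.9)),c5=((275.2,293.6),(255.3,167.3)),c6=((272.8,257.0),(288.5,162.1)),atop=((249.1,317.3),(212,152.9)),afl=((251.3,334.3),(216.6,155.4)),b1=((327.6,173.3),(389,200.7)),b2=((328.6,145.7),(430.9,200.7)),hub=((299.8,182),(367,176.6)),pil=((276,166.7),(366.7,154.1)),knob=((269.9,168.4),(358.2,150)))
for k,(s,t) in S.items(): X,g=tri(s,t); print(k,X*1e3,"gap mm %.1f"%g)
t=np.load("t0.npy");s=np.load("s0.npy")
A=crop(t,205,145,26,26,15,"e1.png");B=crop(s,240,312,28,42,14,"e2.png")
C=np.zeros((600,800,3),np.uint8);C[:A.shape[0],:A.shape[1]]=A;C[:B.shape[0],400:400+B.shape[1]]=B[:600];cv2.imwrite("pics/e.png",C)
E
```

```text
c1 [467.3852 352.8963  15.4651] gap mm 1.2
c2 [476.6386 264.6845  14.2629] gap mm 1.8
c3 [471.7469 181.5394  14.8104] gap mm 1.8
c4 [473.5228 100.3894  15.9182] gap mm 1.5
c5 [575.996  196.3083  15.2902] gap mm 1.2
c6 [591.542   87.0472  15.3109] gap mm 1.2
atop [610.5736 314.9017  99.28  ] gap mm 0.2
afl [613.116  317.0307  39.957 ] gap mm 0.9
b1 [ 459.2643 -240.3318   10.5837] gap mm 2.0
b2 [ 457.148  -377.3199   10.4017] gap mm 2.1
hub [ 536.4832 -166.915    40.0492] gap mm 1.3
pil [ 598.4386 -160.6338  100.6999] gap mm 1.6
knob [ 609.7763 -133.3324  116.8244] gap mm 1.0
```

View pics/e.png

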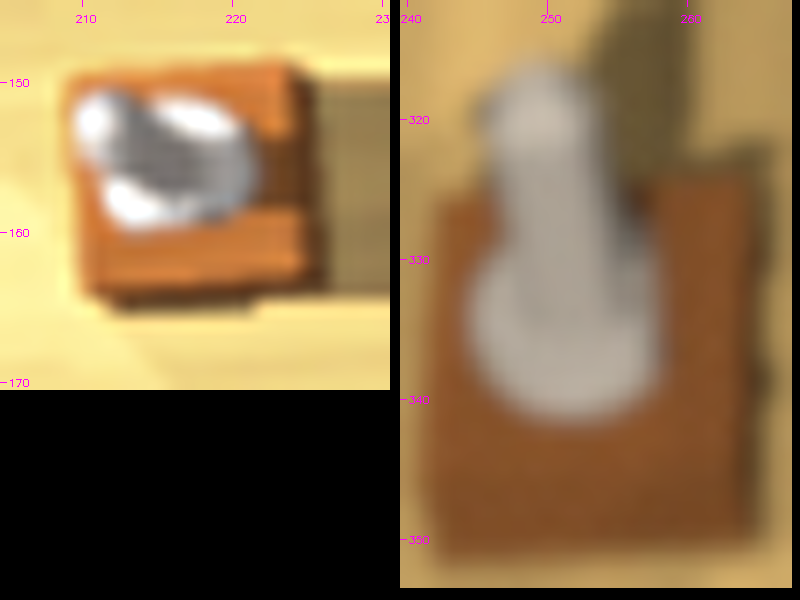

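```bash
python3 - <<'E'
from h import *
from scipy.optimize import minimize
S=dict(c1=((321.3,356.8),(207.4,201.0),18),c2=((317.9,319.9),(234.5,197.7),18),c3=((320.8,288.7),(259.9,198.8),18),c4=((320.6,261.2),(284.7,197.9),18),c5=((275.2,293.6),(255.3,167.3),18),c6=((272.8,257.0),(288.5,162.1),18),b1=((327.6,173.3),(389,200.7),12),b2=((328.6,145.7),(430.9,200.7),12),hub=((299.8,182),(367,176.6),36),pil=((276,166.7),(366.7,154.1),100),knob=((269.9,168.4),(358.2,150),114))
for k,(s,t,z) in S.items():
    a=plane("side",*s,z/1e3)*1e3;b=plane("top",*t,z/1e3)*1e3; print(k,a[:2],b[:2],"s-t",(a-b)[:2])
# jig corners at z=10mm
co=[(70,148),(298,112),(346,447),(115,478)]
C=[plane("top",c[0]/7.4+337.5,c[1]/7.4+131.5,.010)*1e3 for c in co]
cs=[(618,250),(630,396),(302,420),(303,262)]
D=[plane("side",c[0]/5.9+214.5,c[1]/5.9+134.5,.010)*1e3 for c in cs]
for c in C+D: print(c[:2])
an=lambda a,b: np.degrees(np.arctan2(*(a-b)[1::-1]))
print("yaw top",an(C[0],C[3]),an(C[1],C[2]),"yaw side bottom edge",an(D[2],D[1]))
# arbor silhouette fit
im={"top":np.load("t0.npy"),"side":np.load("s0.npy")}
R={"top":(205,147,24,18),"side":(243,314,20,32)}
M={}
for n,(x,y,w,h) in R.items():
    c=im[n][y:y+h,x:x+w].astype(float); sat=(c.max(2)-c.min(2))/c.max(2); print(n,"sat range",sat.min(),sat.max(),np.percentile(sat,[10,30,50,70,90]));M[n]=sat
np.save("satt.npy",M["top"]);np.save("sats.npy",M["side"])
E
```

```text
c1 [466.7044 354.3406] [467.839 352.119] s-t [-1.1347  2.2216]
c2 [475.6033 267.1814] [477.2749 263.8043] s-t [-1.6716  3.377 ]
c3 [470.7579 183.9791] [472.425  180.9909] s-t [-1.6671  2.9882]
c4 [472.6993 102.1907] [474.1366 100.1585] s-t [-1.4374  2.0322]
c5 [575.0195 198.3366] [576.1706 195.8463] s-t [-1.1511  2.4903]
c6 [590.5097  89.3997] [591.6988  86.8187] s-t [-1.1891  2.581 ]
b1 [ 458.2201 -238.51  ] [ 460.2064 -240.1426] s-t [-1.9864  1.6326]
b2 [ 456.0542 -375.0206] [ 458.1328 -376.9363] s-t [-2.0786  1.9156]
hub [ 536.2331 -171.4909] [ 537.6514 -167.4069] s-t [-1.4183 -4.0839]
pil [ 597.7599 -161.3269] [ 599.3745 -160.7282] s-t [-1.6146 -0.5987]
knob [ 610.8562 -136.8991] [ 609.8252 -133.5979] s-t [ 1.031  -3.3012]
[ 625.4127 -106.1934]
[ 640.1158 -208.4865]
[ 489.4408 -225.7714]
[ 477.2243 -123.1422]
[ 482.7349 -224.5506]
[ 474.9275 -118.0845]
[ 628.4061 -101.6191]
[ 639.5923 -215.5954]
yaw top 6.5247654777460795 6.544140689705704 yaw side bottom edge 6.123348470306169
top sat range 0.0 0.7427184466019418 [0.0584 0.4069 0.4533 0.6013 0.7029]
side sat range 0.12751677852348994 0.7164179104477612 [0.1353 0.1787 0.485  0.5484 0.6912]
```

```bash
python3 - <<'E'
from h import *
from scipy.optimize import minimize
M={"top":np.load("satt.npy"),"side":np.load("sats.npy")}
R={"top":(205,147,24,18),"side":(243,314,20,32)}
K=12
def outline(r,d,yaw,z,cut2=None):
    a=np.linspace(0,2*np.pi,120); p=np.c_[r*np.cos(a),r*np.sin(a)]
    if d: p[:,0]=np.maximum(p[:,0],-d)
    if cut2: p[:,1]=np.clip(p[:,1],-cut2,cut2)
    c,s=np.cos(yaw),np.sin(yaw); return np.c_[p@np.array([[c,s],[-s,c]]),np.full(120,z)]
def render(n,x,y,zf,yaw,d,o):
    X,Y,w,h=R[n]; m=np.zeros((h*K,w*K),np.uint8)
    def hull(ps):
        q=np.array([proj(n,p+np.array([x,y,0]))+o for p in ps]); q=((q-[X,Y]+.5)*K).astype(np.int32)
        cv2.fillConvexPoly(m,cv2.convexHull(q),255)
    hull(np.r_[outline(.016,d,yaw,zf),outline(.016,d,yaw,zf+.006)])
    hull(np.r_[outline(.008,None,yaw,zf+.006,.006),outline(.008,None,yaw,zf+.057,.006)])
    hull(np.r_[outline(.008,None,yaw,zf+.057,.006),outline(.004,None,yaw,zf+.064)])
    m=cv2.GaussianBlur(m.astype(float)/255,(0,0),K*(.6 if n=="top" else .9))
    return cv2.resize(m,(w,h),interpolation=cv2.INTER_AREA)
def cost(p,yaw,full=False):
    x,y,zf,d,ou,ov=p; e=0
    for n in R:
        o=np.array([ou,ov]) if n=="side" else np.zeros(2)
        m=render(n,x,y,zf,yaw,d,o).ravel()
        A=np.c_[m,np.ones_like(m)]; s=M[n].ravel(); s=np.minimum(s,.45)
        k=np.linalg.lstsq(A,s,rcond=None)[0]; e+=np.mean((A@k-s)**2)/np.var(s)
    return e
for yd in range(-180,180,20):
    r=minimize(cost,[.612,.316,.035,.012,0,0],args=(np.radians(yd),),method="Nelder-Mead",options=dict(initial_simplex=np.array([.612,.316,.035,.012,0,0])+np.r_[np.zeros((1,6)),np.diag([.003,.003,.003,.002,1,1])],maxfev=160))
    print(yd,"%.4f"%r.fun,r.x)
E
```

```text
-180 0.2576 [ 0.6129  0.3181  0.0369  0.0135  0.8846 -0.9741]
-160 0.2625 [ 0.6128  0.3183  0.0362  0.0143  0.8868 -1.108 ]
-140 0.2650 [ 0.6124  0.3183  0.0363  0.0142  0.7092 -1.1671]
-120 0.2647 [ 0.6126  0.3182  0.0357  0.0143  0.7826 -1.3083]
-100 0.2681 [ 0.6126  0.3182  0.0361  0.0142  0.8194 -1.0757]
-80 0.2925 [ 0.6132  0.3186  0.0341  0.0171  1.0723 -2.047 ]
-60 0.2892 [ 0.6127  0.318   0.037   0.016   0.947  -1.0174]
-40 0.2717 [ 0.6122  0.3179  0.0378  0.0141  0.9576 -0.6284]
-20 0.2100 [ 0.6114  0.3178  0.0369  0.0112  0.6515 -0.6604]
0 0.1225 [ 0.6111  0.3177  0.0381  0.0096  0.7826 -0.2908]
20 0.1175 [ 0.6109  0.3171  0.0377  0.0097  0.5205 -0.3499]
40 0.1961 [ 0.6111  0.3169  0.0383  0.0101  0.5505 -0.1767]
60 0.2581 [ 0.6118  0.3169  0.0371  0.0121  0.6373 -0.585 ]
80 0.2689 [ 0.6126  0.3178  0.0374  0.0166  0.8938 -0.7661]
100 0.2945 [ 0.6129  0.3181  0.0356  0.0154  0.8697 -1.4782]
120 0.2887 [ 0.6129  0.3185  0.0348  0.0148  1.0133 -1.6696]
140 0.2715 [ 0.6128  0.3177  0.0379  0.0143  1.0715 -0.7807]
160 0.2601 [ 0.6135  0.3187  0.0353  0.0138  1.2017 -1.7836]
```

apply_moves(deltas=[0.2,-0.147,0,0,0,0.064,-1,0.2,-0.147,0,0,0,0.064,-1,0.2,-0.147,0,0,0,0.064,-1,0.2,-0.147,0,0,0,0.064,-1,0.2,-0.147,0,0,0,0,-1,0.2,-0.147,0,0,0,0,-1,0.2,-0.147,0,0,0,0,-1,0.2,-0.147,0,0,0,0,-1,0.2,-0.147,0,0,0,0,-1,0.2,-0.147,0,0,0,0,-1], squeeze=30)

```text
time: 1.5
tcp_pos: [0.5055, 0.3955, 0.1925]
orientation: [[0.0, -0.982, -0.191], [0.0, -0.191, 0.982], [-1.0, -0.0, 0.0]]
wrist_force: [-0.3, 0.5, -1.1]
grip_width: 0.999
```

apply_moves(deltas=[0.2,-0.147,0,0,0,0,-1,0.2,-0.147,0,0,0,0,-1,0.2,-0.147,0,0,0,0,-1,0.113,-0.081,0,0,0,0,-1,0,0,-0.1,0,0,0,-1,0,0,-0.15,0,0,0,-1,0,0,0,0,0,0,-1,0,0,0,0,0,0,-1,0,0,0,0,0,0,-1,0,0,0,0,0,0,-1])

```text
time: 2.5
tcp_pos: [0.6119, 0.3188, 0.1563]
orientation: [[0.002, -0.982, -0.191], [0.001, -0.191, 0.982], [-1.0, -0.002, 0.001]]
wrist_force: [1.0, 0.4, -0.6]
grip_width: 1.002
```

apply_moves(deltas=[0,0,-0.128,0,0,0,-1,0,0,-0.128,0,0,0,-1,0,0,-0.128,0,0,0,-1,0,0,-0.128,0,0,0,-1,0,0,-0.13,0,0,0,-1,0,0,0,0,0,0,0,0,0,0,0,0,0,1,0,0,0,0,0,0,1,0,0,0,0,0,0,1,0,0,0,0,0,0,1], squeeze=30)

```text
time: 3.5
tcp_pos: [0.6118, 0.3185, 0.0597]
orientation: [[0.002, -0.982, -0.191], [0.001, -0.191, 0.982], [-1.0, -0.002, 0.001]]
wrist_force: [1.2, -0.1, -0.2]
grip_width: 0.62
```

apply_moves(deltas=[0,0,0,0,0,0,1,0,0,0,0,0,0,1,0,0,0,0,0,0,1,0,0,0,0,0,0,1,0,0,0,0,0,0,1,0,0,0,0,0,0,1,0,0,0,0,0,0,1,0,0,0,0,0,0,1,0,0,0,0,0,0,1,0,0,0,0,0,0,1])

```text
time: 4.5
tcp_pos: [0.6113, 0.3181, 0.0584]
orientation: [[-0.0, -0.982, -0.191], [-0.0, -0.191, 0.982], [-1.0, 0.0, -0.0]]
wrist_force: [0.0, 0.9, -1.1]
grip_width: 0.126
```

apply_moves(deltas=[0,0,0.08,0,0,0,1,0,0,0.22,0,0,0,1,0,0,0.22,0,0,0,1,0,0,0.22,0,0,0,1,-0.041,-0.27,0,0,0,0,1,-0.041,-0.27,0,0,0,0,1,-0.041,-0.27,0,0,0,0,1,-0.041,-0.27,0,0,0,0,1,-0.041,-0.27,0,0,0,0,1,-0.041,-0.27,0,0,0,0,1])

```text
time: 5.5
tcp_pos: [0.5739, 0.0737, 0.1704]
orientation: [[0.001, -0.982, -0.191], [-0.0, -0.191, 0.982], [-1.0, -0.001, -0.0]]
wrist_force: [-0.2, -0.1, -1.9]
grip_width: 0.124
```

apply_moves(deltas=[-0.041,-0.27,0,0,0,-0.04,1,-0.041,-0.27,0,0,0,0,1,-0.041,-0.27,0,0,0,0,1,-0.041,-0.27,0,0,0,0,1,-0.041,-0.27,0,0,0,0,1,-0.041,-0.27,0,0,0,0,1,0,0,-0.16,0,0,0,1,0,0,-0.16,0,0,0,1,0,0,-0.14,0,0,0,1,0,0,0,0,0,0,1])

```text
time: 6.5
tcp_pos: [0.5351, -0.1671, 0.0985]
orientation: [[-0.006, -0.994, -0.112], [0.002, -0.112, 0.994], [-1.0, 0.006, 0.002]]
wrist_force: [-0.4, 0.1, -2.0]
grip_width: 0.123
```

```bash
python3 - <<'E'
from h import *
t=shot("top",4); s=shot("side",6)
np.save("t1.npy",t);np.save("s1.npy",s)
o=ctrl.observe(); print(o["time"],o["tcp_pos"],o["orientation"],o["wrist_force"],o["grip_width"])
A=crop(t,340,130,56,60,7,"f1.png");B=crop(s,265,130,56,75,8,"f2.png")
C=np.zeros((600,850,3),np.uint8);C[:A.shape[0],:A.shape[1]]=A;C[:B.shape[0],395:395+B.shape[1]]=B[:600];cv2.imwrite("pics/f.png",C[:,:845])
E
```

```text
7.0 [ 0.5378 -0.1678  0.1011] [[ 0.0009 -0.9937 -0.112 ]
 [-0.0004 -0.112   0.9937]
 [-1.     -0.0009 -0.0005]] [ 0.0792  0.5681 -2.5985] 0.1238337857358508
```

View pics/f.png

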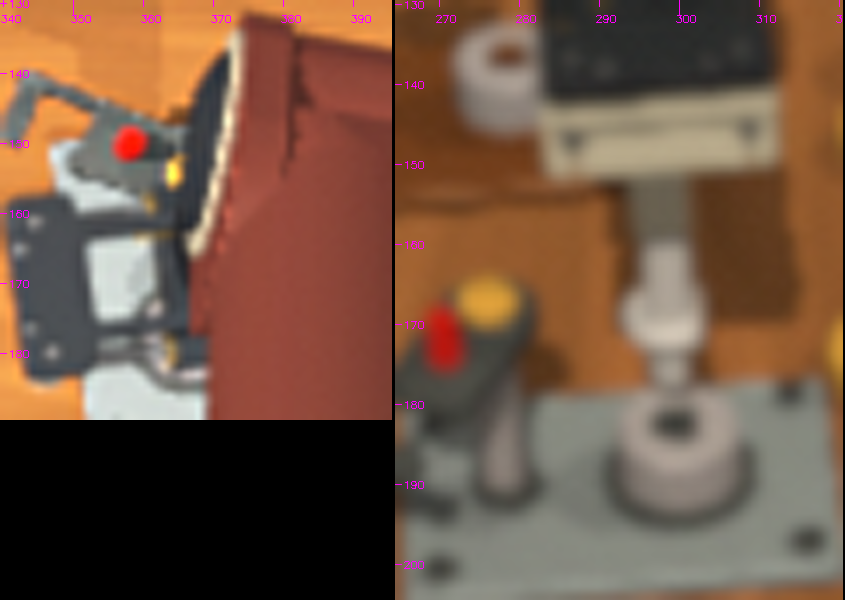

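```bash
cat > fit.py <<'E'
from h import *
from scipy.optimize import minimize
K=10
def ring(r,d,yaw,z,c,cut=None):
    a=np.linspace(0,2*np.pi,90); p=np.c_[r*np.cos(a),r*np.sin(a)]
    if d: p[:,0]=np.maximum(p[:,0],-d)
    if cut: p[:,1]=np.clip(p[:,1],-cut,cut)
    k,s=np.cos(yaw),np.sin(yaw); return np.c_[p@np.array([[k,s],[-s,k]])+c[:2],np.full(90,z)]
def mask(n,box,hulls,o,blur):
    X,Y,w,h=box; m=np.zeros((h*K,w*K),np.uint8)
    for ps in hulls:
        q=np.array([proj(n,p)+o for p in ps]); q=((q-[X,Y]+.5)*K).round().astype(np.int32)
        cv2.fillConvexPoly(m,cv2.convexHull(q),255)
    return cv2.resize(cv2.GaussianBlur(m/255.,(0,0),K*blur),(w,h),interpolation=cv2.INTER_AREA)
def resid(sig,ms):
    A=np.c_[np.array([m.ravel() for m in ms]).T,np.ones(sig.size)]; k=np.linalg.lstsq(A,sig.ravel(),rcond=None)[0]
    return np.mean((A@k-sig.ravel())**2)/np.var(sig)
def nm(f,x0,st,n=200):
    x0=np.array(x0,float); return minimize(f,x0,method="Nelder-Mead",options=dict(initial_simplex=x0+np.r_[np.zeros((1,len(x0))),np.diag(st)],maxfev=n))
def arbor(c,zf,yaw):
    return [np.r_[ring(.016,.0096,yaw,zf,c),ring(.016,.0096,yaw,zf+.006,c)],np.r_[ring(.008,.005,yaw,zf,c),ring(.008,.005,yaw,zf-.021,c)],np.r_[ring(.008,.005,yaw,zf-.021,c),ring(.006,.004,yaw,zf-.024,c)],np.r_[ring(.008,None,yaw,zf+.006,c,.006),ring(.008,None,yaw,zf+.03,c,.006)]]
E
python3 - <<'E'
from fit import *
s=np.load("s1.npy").astype(float); yaw=np.radians(6.4)
c=np.array([.5378,-.1678])
box=(288,160,24,18); x,y,w,h=box; sat=1-s[y:y+h,x:x+w].min(2)/s[y:y+h,x:x+w].max(2)
for zf in(.0795,):
    f=lambda p: resid(sat,[mask("side",box,arbor(c,zf,yaw),p[:2],.9)])
    r=nm(f,[0,0],[1,1],80); print("arbor side offset px",zf,r.x,r.fun)
o=r.x
# hub: top disc + body + hole using s0, gray level
s0=np.load("s0.npy").astype(float).mean(2); box2=(288,174,24,22); x,y,w,h=box2; g=s0[y:y+h,x:x+w]
def hub(p):
    c=p[:2]
    ms=[mask("side",box2,[ring(.022,None,0,.036,c)],p[2:4],.9),mask("side",box2,[ring(.0087,.0057,yaw,.036,c)],p[2:4],.9),
        mask("side",box2,[np.r_[ring(.022,None,0,.036,c),ring(.022,None,0,.010,c)]],p[2:4],.9),mask("side",box2,[ring(.029,None,0,.010,c)],p[2:4],.9)]
    return resid(g,ms)
r=nm(lambda p:hub([p[0],p[1],*o]),[.5378,-.1678],[.003,.003],120); print("hub in robot frame (side)",r.x*1e3,r.fun)
# hub in top from t0
t0=np.load("t0.npy").astype(float).mean(2); b=(356,166,24,22); x,y,w,h=b; g=t0[y:y+h,x:x+w]
def hubt(p):
    c=p[:2];ms=[mask("top",b,[ring(.022,None,0,.036,c)],[0,0],.6),mask("top",b,[ring(.0087,.0057,yaw,.036,c)],[0,0],.6),mask("top",b,[np.r_[ring(.022,None,0,.036,c),ring(.022,None,0,.01,c)]],[0,0],.6)]
    return resid(g,ms)
r=nm(hubt,[.5378,-.1678],[.003,.003],120); print("hub top cam",r.x*1e3,r.fun)
E
```

```text
arbor side offset px 0.0795 [ 0.5755 -1.4296] 0.0832210825586163
hub in robot frame (side) [ 537.3501 -164.4611] 0.3666034343223353
hub top cam [ 537.03   -167.0981] 0.4461976115720934
```

apply_moves(deltas=[-0.003,0.006,-0.04,0,0,0,1,0,0,-0.04,0,0,0,1,0,0,-0.03,0,0,0,1,0,0,-0.02,0,0,0,1,0,0,-0.02,0,0,0,1,0,0,-0.02,0,0,0,1,0,0,0,0,0,0,1,0,0,0,0,0,0,1,0,0,0,0,0,0,1,0,0,0,0,0,0,1])

```text
time: 8.0
tcp_pos: [0.5371, -0.167, 0.0752]
orientation: [[0.0, -0.994, -0.112], [-0.0, -0.112, 0.994], [-1.0, -0.0, -0.0]]
wrist_force: [-0.1, 1.0, -2.1]
grip_width: 0.125
```

apply_moves(deltas=[0,0,-0.015,0,0,0,1,0,0,-0.015,0,0,0,1,0,0,-0.015,0,0,0,1,0,0,-0.015,0,0,0,1,0,0,0,0,0,0,1,0,0,0,0,0,0,1,0,0,0,0,0,0,1,0,0,0,0,0,0,1,0,0,0,0,0,0,1,0,0,0,0,0,0,1])

```text
time: 9.0
tcp_pos: [0.537, -0.167, 0.066]
orientation: [[-0.0, -0.994, -0.112], [-0.0, -0.112, 0.994], [-1.0, 0.0, -0.0]]
wrist_force: [2.2, -1.2, -2.3]
grip_width: 0.126
```

apply_moves(deltas=[0,0,-0.015,0,0,0,1,0,0,-0.015,0,0,0,1,0,0,-0.01,0,0,0,1,0,0,-0.005,0,0,0,1,0,0,0,0,0,0,1,0,0,0,0,0,0,1,0,0,0,0,0,0,1,0,0,0,0,0,0,1,0,0,0,0,0,0,1,0,0,0,0,0,0,1])

```text
time: 10.0
tcp_pos: [0.537, -0.1669, 0.0593]
orientation: [[-0.0, -0.994, -0.112], [-0.0, -0.112, 0.994], [-1.0, 0.0, -0.0]]
wrist_force: [1.4, -3.0, -2.3]
grip_width: 0.121
```

apply_moves(deltas=[0,0,-0.005,0,0,0,1,0,0,-0.005,0,0,0,1,0,0,-0.005,0,0,0,1,0,0,0,0,0,0,1,0,0,0,0,0,0,1,0,0,0,0,0,0,1,0,0,0,0,0,0,1,0,0,0,0,0,0,1,0,0,0,0,0,0,1,0,0,0,0,0,0,1])

```text
time: 11.0
tcp_pos: [0.5371, -0.1669, 0.057]
orientation: [[0.0, -0.994, -0.112], [-0.0, -0.112, 0.994], [-1.0, -0.0, -0.0]]
wrist_force: [2.5, -2.7, -1.1]
grip_width: 0.123
```

apply_moves(deltas=[0,0,-0.005,0,0,0,1,0,0,-0.005,0,0,0,1,0,0,-0.003,0,0,0,1,0,0,0,0,0,0,1,0,0,0,0,0,0,1,0,0,0,0,0,0,1,0,0,0,0,0,0,1,0,0,0,0,0,0,1,0,0,0,0,0,0,1,0,0,0,0,0,0,1])

```text
time: 12.0
tcp_pos: [0.5377, -0.1672, 0.0563]
orientation: [[0.002, -0.994, -0.112], [-0.001, -0.112, 0.994], [-1.0, -0.001, -0.001]]
wrist_force: [-0.1, -1.7, 6.6]
grip_width: 0.126
```

apply_moves(deltas=[0,0,0.006,0,0,0,-0.3,0,0,0,0,0,0,-0.3,0,0,0,0,0,0,-0.3,0,0,0,0,0,0,-0.3,0,0,0,0,0,0,-0.3,0,0,0.1,0,0,0,-0.3,0,0,0.2,0,0,0,-0.5,0,0,0.2,0,0,0,-0.5,0,0,0.2,0,0,0,-0.5,0,0,0.1,0,0,0,-0.5])

```text
time: 13.0
tcp_pos: [0.5382, -0.167, 0.1786]
orientation: [[0.004, -0.994, -0.112], [-0.001, -0.112, 0.994], [-1.0, -0.004, -0.001]]
wrist_force: [0.8, -0.6, 0.5]
grip_width: 0.746
```

```bash
python3 - <<'E'
from fit import *
s=shot("side",4); t=shot("top"); np.save("s2.npy",s)
o=ctrl.observe(); print(o["time"],o["tcp_pos"],o["wrist_force"],o["grip_width"])
s0=np.load("s0.npy").astype(float)
d=np.abs(s-s0).max(2)>40; n,l,st,c=cv2.connectedComponentsWithStats(d.astype(np.uint8))
for i in range(1,n):
    if st[i,4]>15: print(st[i],c[i])
A=crop(s,262,130,75,70,8,"g.png")
E
```

```text
13.25 [ 0.536  -0.1666  0.1747] [ 0.2457  0.2246 -0.4467] 0.7486948386440637
[ 266    0   72  111 3495] [294.6587  42.067 ]
[ 459    0   68  139 4894] [497.3392  55.4491]
[576   0  21  33 442] [583.957   14.0701]
[  502     0   138   400 20000] [592.8066 233.9734]
[ 507   33   87  158 5415] [553.5433 119.8962]
[381  54   7  15  80] [384.125  60.9  ]
[390  54  16   8  97] [396.8763  57.8041]
[618  57  22  13 242] [629.4298  62.8595]
[345  73   9   4  24] [349.7917  74.875 ]
[359  75  28  15 336] [371.9286  82.1131]
[279  83   6   8  35] [281.5143  86.8571]
[590  87  12  23  52] [595.9808  95.7308]
[354  93  10   4  22] [358.2727  94.1364]
[308  94  39  14 332] [324.1627  98.9548]
[380  94  37  11 232] [399.2672  98.6552]
[ 394  110  103   57 1480] [437.0581 135.7541]
[ 281  112   39   51 1021] [300.5994 132.5103]
[499 141   8  28 141] [502.3546 154.1773]
[ 408  149   60  224 7083] [436.4615 265.9232]
[527 160  20   6  56] [536.9107 162.75  ]
[296 164   7  14  85] [299.1765 170.5882]
[297 181   7   5  27] [299.7778 182.8519]
[601 278   5  10  28] [603.0714 282.6071]
[245 310  17  32 372] [253.0833 326.2285]
[567 319  12  20  65] [572.3692 328.4769]
[572 334  14  20  63] [578.6825 343.6825]
[580 352  12  17  34] [585.8235 359.3529]
[585 378   8  10  25] [588.4 382.4]
[596 389  10  11  30] [600.9    393.9333]
```

View pics/g.png

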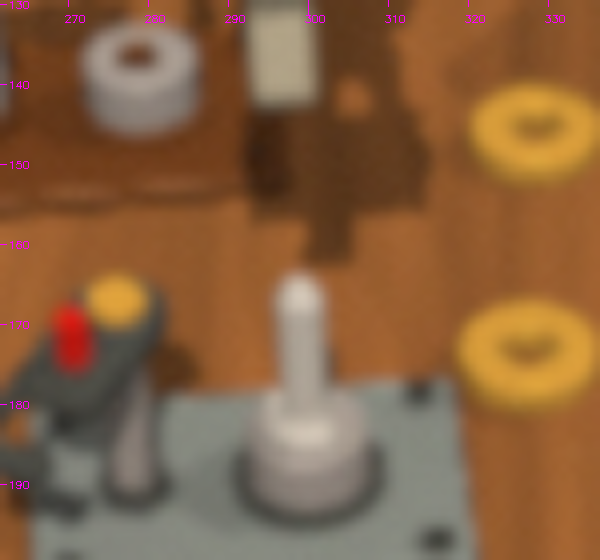

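```bash
python3 - <<'E'
from fit import *
t=np.load("t0.npy").astype(float)
L=dict(c1=(.4678,.3521),c2=(.4773,.2638),c3=(.4724,.181),c4=(.4741,.1002),c5=(.5762,.1958),c6=(.5917,.0868),b1=(.4602,-.2401),b2=(.4581,-.3769))
for k,c in L.items():
    R,T,z=(.026,.012,.012) if k[0]=="b" else(.020,.006,.018)
    u=proj("top",[*c,z]).round().astype(int); b=(u[0]-13,u[1]-13,26,26); x,y,w,h=b
    q=t[y:y+h,x:x+w]; g=q[:,:,2] if k[0]=="c" else q[:,:,1]
    f=lambda p: resid(g,[mask("top",b,[ring(R,None,0,z,p),ring(R,None,0,z-T,p)],[0,0],.6),mask("top",b,[ring(R,None,0,z,p)],[0,0],.6),mask("top",b,[ring(.01,None,0,z,p)],[0,0],.6)])
    r=nm(f,c,[.002,.002],80); print(k,r.x*1e3,"%.3f"%r.fun)
E
```

```text
c1 [466.2343 354.1679] 0.585
c2 [476.406  266.5666] 0.355
c3 [471.7708 182.2645] 0.631
c4 [472.5352 101.2041] 0.644
c5 [575.0216 197.5575] 0.250
c6 [590.9697  88.7611] 0.612
b1 [ 459.4431 -239.0215] 0.207
b2 [ 458.0265 -376.077 ] 0.099
```

apply_moves(deltas=[-0.172,-0.161,0,0,0,0,-0.6,-0.172,-0.161,0,0,0,0,-0.6,-0.172,-0.161,0,0,0,0,-0.6,0,0,-0.25,0,0,0,-0.6,0,0,-0.25,0,0,0,-0.6,0,0,-0.25,0,0,0,-0.6,0,0,-0.2,0,0,0,-0.6,0,0,-0.13,0,0,0,-0.6,0,0,-0.06,0,0,0,-0.6,0,0,0,0,0,0,-0.6])

```text
time: 14.25
tcp_pos: [0.4582, -0.2386, 0.0032]
orientation: [[-0.004, -0.994, -0.112], [0.002, -0.112, 0.994], [-1.0, 0.004, 0.002]]
wrist_force: [0.5, -0.1, -0.1]
grip_width: 0.797
```

apply_moves(deltas=[0,0,0,0,0,0,0,0,0,0,0,0,0,1,0,0,0,0,0,0,1,0,0,0,0,0,0,1,0,0,0,0,0,0,1,0,0,0,0,0,0,1,0,0,0,0,0,0,1,0,0,0,0,0,0,1,0,0,0,0,0,0,1,0,0,0,0,0,0,1], squeeze=30)

```text
time: 15.25
tcp_pos: [0.4596, -0.2393, 0.005]
orientation: [[-0.0, -0.994, -0.112], [-0.0, -0.112, 0.994], [-1.0, 0.0, -0.0]]
wrist_force: [1.0, 0.7, 0.4]
grip_width: 0.016
```

```bash
python3 - <<'E'
from h import *
s=shot("side",4); t=shot("top",2); np.save("s3.npy",s)
A=crop(t,335,130,120,110,4,"f1.png");B=crop(s,250,110,105,105,3.9,"f2.png")
C=np.zeros((450,900,3),np.uint8);C[:A.shape[0],:A.shape[1]]=A;C[:B.shape[0],485:485+B.shape[1]]=B[:600,:415];cv2.imwrite("pics/i.png",C[:,:900][:, :])
cv2.imwrite("pics/i.png",cv2.resize(C,(800,400)))
E
```

```text
(no output)
```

View pics/i.png

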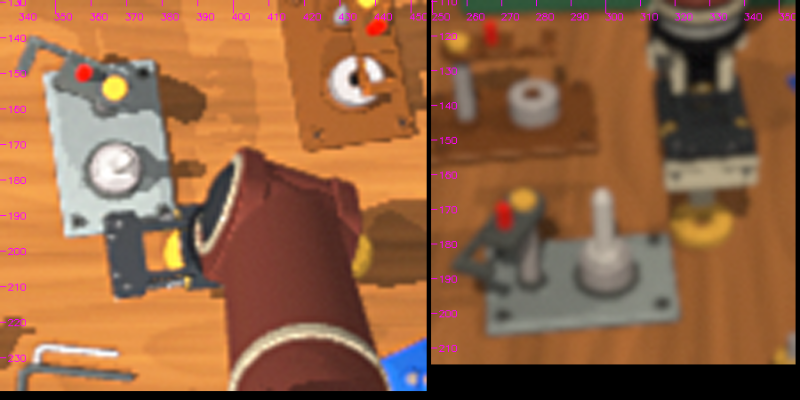

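```bash
python3 - <<'E'
from h import *
s=np.load("s3.npy"); crop(s,305,140,45,50,11,"j.png")
o=ctrl.observe(); print(o["time"],o["tcp_pos"],o["wrist_force"],o["grip_width"])
print(proj("side",o["tcp_pos"]),proj("side",[.4598,-.2396,.012]))
E
```

```text
15.55 [ 0.4596 -0.2393  0.005 ] [ 0.6367 -0.6739  0.8934] 0.006496599437444467
[327.1599 174.9459] [327.0697 173.065 ]
```

View pics/j.png

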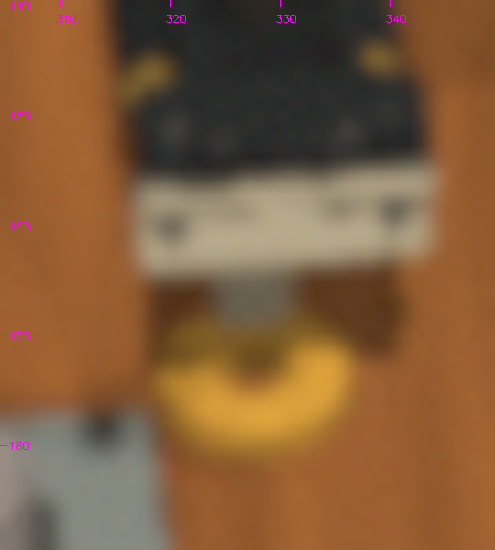

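apply_moves(deltas=[0,0,0.07,0,0,0,-0.6,0,0,0,0,0,0,-0.6,0,0,0,0,0,0,-0.6,0,0,0,0,0,0,-0.6,0,0,0,0,0,0,-0.6,0,0,0,0,0,0,-0.6,0,0,-0.06,0,0,0,-0.6,0,0,-0.02,0,0,0,-0.6,0,0,-0.02,0,0,0,-0.6,0,0,0,0,0,0,-0.6])

```text
time: 16.55
tcp_pos: [0.4592, -0.2391, -0.0002]
orientation: [[-0.001, -0.994, -0.112], [0.0, -0.112, 0.994], [-1.0, 0.001, 0.001]]
wrist_force: [-0.1, -0.1, -0.6]
grip_width: 0.785
```

```bash
python3 - <<'E'
from h import *
s=shot("side",4); crop(s,300,135,60,55,10,"k.png")
o=ctrl.observe(); print(o["time"],o["tcp_pos"],o["wrist_force"],o["grip_width"])
print(proj("side",o["tcp_pos"]+[0,.037,0]),proj("side",o["tcp_pos"]-[0,.037,0]))
E
```

```text
16.75 [ 0.4597 -0.2394  0.0006] [-0.5278  0.5366 -0.4439] 0.7995575518148907
[327.0175 184.2311] [327.2187 168.1986]
```

View pics/k.png

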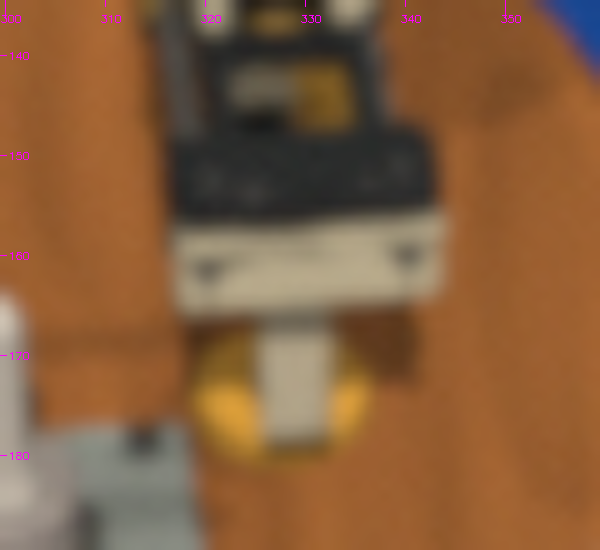

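apply_moves(deltas=[0,0,-0.02,0,0,0,-0.6,0,0,-0.02,0,0,0,-0.6,0,0,-0.02,0,0,0,-0.6,0,0,0,0,0,0,-0.6,0,0,0,0,0,0,-0.6,0,0,0,0,0,0,-0.6,0,0,0,0,0,0,-0.6,0,0,0,0,0,0,-0.6,0,0,0,0,0,0,-0.6,0,0,0,0,0,0,-0.6])

```text
time: 17.75
tcp_pos: [0.4596, -0.2393, -0.0085]
orientation: [[0.0, -0.994, -0.112], [-0.0, -0.112, 0.994], [-1.0, -0.0, -0.0]]
wrist_force: [-0.4, 1.0, -0.8]
grip_width: 0.8
```

apply_moves(deltas=[0,0,-0.015,0,0,0,-0.6,0,0,-0.015,0,0,0,-0.6,0,0,0,0,0,0,-0.6,0,0,0,0,0,0,-0.6,0,0,0,0,0,0,-0.6,0,0,0,0,0,0,-0.6,0,0,0,0,0,0,-0.6,0,0,0,0,0,0,-0.6,0,0,0,0,0,0,-0.6,0,0,0,0,0,0,-0.6])

```text
time: 18.75
tcp_pos: [0.4596, -0.2393, -0.013]
orientation: [[-0.0, -0.994, -0.112], [-0.0, -0.112, 0.994], [-1.0, 0.0, -0.0]]
wrist_force: [-0.8, 0.1, 0.9]
grip_width: 0.797
```

apply_moves(deltas=[0,0,0,0,0,0,0.5,0,0,0,0,0,0,1,0,0,0,0,0,0,1,0,0,0,0,0,0,1,0,0,0,0,0,0,1,0,0,0,0,0,0,1,0,0,0,0,0,0,1,0,0,0,0,0,0,1,0,0,0,0,0,0,1,0,0,0,0,0,0,1], squeeze=30)

```text
time: 19.75
tcp_pos: [0.4596, -0.2393, -0.013]
orientation: [[0.0, -0.994, -0.112], [-0.0, -0.112, 0.994], [-1.0, 0.0, -0.0]]
wrist_force: [-0.3, -0.9, -0.3]
grip_width: 0.016
```

```bash
python3 - <<'E'
from h import *
from scipy.optimize import brentq
f=lambda x,y,r: brentq(lambda z: proj("side",[x,y,z])[1]-r,-.05,.3)
# rows corrected by local offset between -0.4 and -1.4
for o in(0,-.4,-1.4):
    print(o,"f: tip-TCP",f(.5378,-.1678+.010,159.5-o)-.1011,"k:",f(.4597,-.2394+.040,179.2-o)-.0006)
s=shot("side",2); np.save("s4.npy",s); t=shot("top",1)
h=cv2.cvtColor(s,cv2.COLOR_RGB2HSV)
for n in("s0.npy","s3.npy","s4.npy"):
    h=cv2.cvtColor(np.load(n),cv2.COLOR_RGB2HSV)[158:195,305:350]; m=(h[:,:,0]>14)&(h[:,:,0]<30)&(h[:,:,1]>150)&(h[:,:,2]>150); v,u=np.nonzero(m); print(n,len(u),u.min()+305,u.max()+305,v.min()+158,v.max()+158)
crop(s,300,135,60,55,10,"l.png")
E
```

```text
0 f: tip-TCP 0.026404574556931404 k: 0.021854050573444906
-0.4 f: tip-TCP 0.0250446673223923 k: 0.020334532791050648
-1.4 f: tip-TCP 0.021636320558262895 k: 0.016525799909153566
s0.npy 227 319 337 167 181
s3.npy 134 320 337 171 181
s4.npy 84 321 336 175 181
```

View pics/l.png

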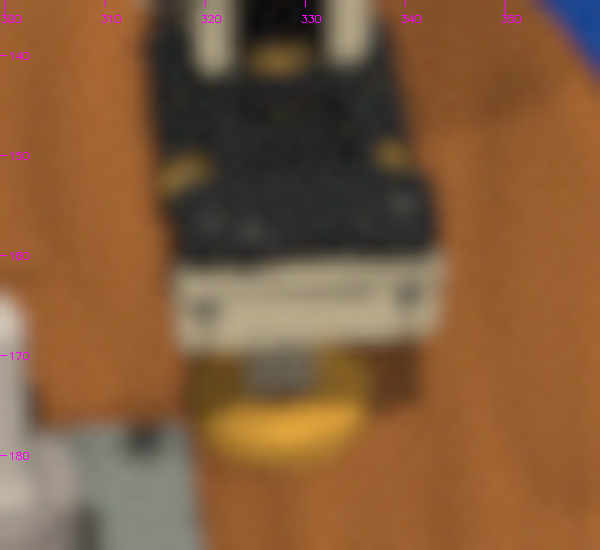

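apply_moves(deltas=[0,0,0.05,0,0,0,-0.6,0,0,0,0,0,0,-0.6,0,0,0,0,0,0,-0.6,0,0,0,0,0,0,-0.6,0,0,0,0,0,0,-0.6,0,0,-0.05,0,0,0,-0.6,0,0,-0.015,0,0,0,-0.6,0,0,-0.015,0,0,0,-0.6,0,0,0,0,0,0,-0.6,0,0,0,0,0,0,-0.6])

```text
time: 20.9
tcp_pos: [0.4594, -0.2392, -0.0179]
orientation: [[-0.001, -0.994, -0.112], [0.0, -0.112, 0.994], [-1.0, 0.001, 0.0]]
wrist_force: [-0.4, 0.5, -0.2]
grip_width: 0.786
```

apply_moves(deltas=[0,0,-0.01,0,0,0,-0.6,0,0,-0.01,0,0,0,-0.6,0,0,0,0,0,0,-0.6,0,0,0,0,0,0,-0.6,0,0,0,0,0,0,-0.6,0,0,0,0,0,0,-0.6,0,0,0,0,0,0,-0.6,0,0,0,0,0,0,-0.6,0,0,0,0,0,0,-0.6,0,0,0,0,0,0,-0.6])

```text
time: 21.9
tcp_pos: [0.4596, -0.2393, -0.0205]
orientation: [[0.0, -0.994, -0.112], [-0.0, -0.112, 0.994], [-1.0, 0.0, -0.0]]
wrist_force: [-1.0, 0.3, 1.1]
grip_width: 0.799
```

apply_moves(deltas=[0,0,-0.01,0,0,0,-0.6,0,0,0,0,0,0,-0.6,0,0,-0.007,0,0,0,-0.6,0,0,0,0,0,0,-0.6,0,0,0,0,0,0,-0.6,0,0,0,0,0,0,0.3,0,0,0,0,0,0,1,0,0,0,0,0,0,1,0,0,0,0,0,0,1,0,0,0,0,0,0,1])

```text
time: 22.9
tcp_pos: [0.4596, -0.2393, -0.023]
orientation: [[0.0, -0.994, -0.112], [-0.0, -0.112, 0.994], [-1.0, -0.0, -0.0]]
wrist_force: [-0.4, 0.3, -0.4]
grip_width: 0.549
```

apply_moves(deltas=[0,0,0,0,0,0,1,0,0,0,0,0,0,1,0,0,0,0,0,0,1,0,0,0,0,0,0,1,0,0,0,0,0,0,1,0,0,0,0,0,0,1,0,0,0,0,0,0,1,0,0,0,0,0,0,1,0,0,0,0,0,0,1,0,0,0,0,0,0,1])

```text
time: 23.9
tcp_pos: [0.4597, -0.2394, -0.023]
orientation: [[0.0, -0.994, -0.112], [-0.0, -0.112, 0.994], [-1.0, -0.0, -0.0]]
wrist_force: [0.2, 0.0, -0.2]
grip_width: 0.55
```

apply_moves(deltas=[0,0,0.08,0,0,0,1,0,0,0.2,0,0,0,1,0,0,0.26,0,0,0,1,0,0,0.247,0,0,0,1,0.13,0.12,0,0,0,0,1,0.15,0.14,0,0,0,0,1,0.15,0.14,0,0,0,0,1,0.09,0.083,0,0,0,0,1,0,0,0,0,0,0,1,0,0,0,0,0,0,1])

```text
time: 24.9
tcp_pos: [0.5362, -0.1679, 0.0948]
orientation: [[-0.002, -0.994, -0.112], [-0.001, -0.112, 0.994], [-1.0, 0.002, -0.001]]
wrist_force: [0.1, -0.5, -1.3]
grip_width: 0.544
```

apply_moves(deltas=[0,0,-0.04,0,0,0,1,0,0,-0.04,0,0,0,1,0,0,-0.04,0,0,0,1,0,0,-0.03,0,0,0,1,0,0,-0.03,0,0,0,1,0,0,-0.02,0,0,0,1,0,0,0,0,0,0,1,0,0,0,0,0,0,1,0,0,0,0,0,0,1,0,0,0,0,0,0,1])

```text
time: 25.9
tcp_pos: [0.5378, -0.1669, 0.0652]
orientation: [[0.0, -0.994, -0.112], [-0.0, -0.112, 0.994], [-1.0, -0.0, -0.0]]
wrist_force: [-1.3, -0.1, -1.5]
grip_width: 0.545
```

apply_moves(deltas=[0,0,-0.05,0,0,0,1,0,0,-0.05,0,0,0,1,0,0,-0.05,0,0,0,1,0,0,-0.05,0,0,0,1,0,0,-0.03,0,0,0,1,0,0,-0.02,0,0,0,1,0,0,0,0,0,0,1,0,0,0,0,0,0,1,0,0,0,0,0,0,1,0,0,0,0,0,0,1])

```text
time: 26.9
tcp_pos: [0.5379, -0.1669, 0.0278]
orientation: [[0.001, -0.994, -0.112], [-0.0, -0.112, 0.994], [-1.0, -0.001, -0.0]]
wrist_force: [-1.2, -0.5, -1.1]
grip_width: 0.543
```

apply_moves(deltas=[0,0,-0.012,0,0,0,1,0,0,-0.012,0,0,0,1,0,0,-0.012,0,0,0,1,0,0,-0.012,0,0,0,1,0,0,0,0,0,0,1,0,0,0,0,0,0,1,0,0,0,0,0,0,1,0,0,0,0,0,0,1,0,0,0,0,0,0,1,0,0,0,0,0,0,1])

```text
time: 27.9
tcp_pos: [0.5377, -0.1669, 0.0203]
orientation: [[0.0, -0.994, -0.112], [-0.0, -0.112, 0.994], [-1.0, -0.0, -0.0]]
wrist_force: [0.1, -0.3, -1.6]
grip_width: 0.547
```

apply_moves(deltas=[0,0,-0.004,0,0,0,-0.6,0,0,0,0,0,0,-0.6,0,0,0,0,0,0,-0.6,0,0,0,0,0,0,-0.6,0,0,0.1,0,0,0,-0.6,0,0,0.25,0,0,0,-0.6,0,0,0.32,0,0,0,-0.6,-0.106,-0.28,0,0,0,0,-0.6,-0.106,-0.28,0,0,0,0,-0.6,-0.106,-0.28,0,0,0,0,-0.6])

```text
time: 28.9
tcp_pos: [0.4897, -0.2941, 0.121]
orientation: [[0.001, -0.994, -0.113], [-0.001, -0.113, 0.994], [-1.0, -0.001, -0.001]]
wrist_force: [0.7, -1.0, -0.4]
grip_width: 0.799
```

```bash
cat > yel.py <<'E'
from h import *
s=shot("side",2); s0=np.load("s0.npy")
o=ctrl.observe(); print(o["time"],o["tcp_pos"],o["wrist_force"],o["grip_width"])
def blobs(im,tag,w=(225,350,100,215)):
    h=cv2.cvtColor(im,cv2.COLOR_RGB2HSV); m=(h[:,:,0]>14)&(h[:,:,0]<30)&(h[:,:,1]>150)&(h[:,:,2]>150); m=m.astype(np.uint8); k=np.zeros_like(m);k[w[2]:w[3],w[0]:w[1]]=1; m*=k
    n,l,st,c=cv2.connectedComponentsWithStats(m)
    for i in range(1,n):
        if st[i,4]>20: print(tag,st[i],c[i])
blobs(s0,"s0");blobs(s,"now")
# board collars: difference to s0 in board region
d=np.abs(s.astype(float)-s0).max(2)>35; d[:240]=0;d[:,340:]=0;d[:,:195]=0
n,l,st,c=cv2.connectedComponentsWithStats(d.astype(np.uint8))
for i in range(1,n):
    if st[i,4]>12: print("diff",st[i],c[i])
np.save("s5.npy",s)
E
python3 yel.py
```

```text
29.0 [ 0.4852 -0.3022  0.1204] [-0.165  -0.3065 -0.6751] 0.8008870968891696
s0 [254 119   7   6  36] [257.1389 121.3889]
s0 [320 140  18  14 194] [328.9021 146.1701]
s0 [244 148   5  10  42] [245.9286 152.3095]
s0 [273 164   7   7  41] [276.     166.7561]
s0 [319 167  19  15 227] [328.0396 173.7489]
now [254 119   7   6  36] [257.1389 121.3889]
now [321 141  17  13 176] [329.4034 146.7216]
now [244 148   5   9  40] [245.95  152.075]
now [273 164   7   7  42] [275.9286 166.6905]
now [290 172  19  15 155] [299.5097 179.9161]
diff [314 281  17  16 213] [321.9202 288.3521]
diff [299 284  15  15 108] [306.0093 290.8889]
diff [245 310  17  32 381] [253.0814 326.2493]
```

apply_moves(deltas=[-0.106,-0.28,0,0,0,0,-0.6,-0.106,-0.277,0,0,0,0,-0.6,0,0,-0.2,0,0,0,-0.6,0,0,-0.22,0,0,0,-0.6,0,0,-0.22,0,0,0,-0.6,0,0,-0.15,0,0,0,-0.6,0,0,-0.1,0,0,0,-0.6,0,0,-0.063,0,0,0,-0.6,0,0,0,0,0,0,-0.6,0,0,0,0,0,0,-0.6])

```text
time: 30.0
tcp_pos: [0.4588, -0.3769, -0.0219]
orientation: [[0.001, -0.994, -0.112], [-0.001, -0.112, 0.994], [-1.0, -0.001, -0.001]]
wrist_force: [1.3, 0.4, 0.9]
grip_width: 0.799
```

apply_moves(deltas=[0,0,0,0,0,0,0.3,0,0,0,0,0,0,1,0,0,0,0,0,0,1,0,0,0,0,0,0,1,0,0,0,0,0,0,1,0,0,0,0,0,0,1,0,0,0,0,0,0,1,0,0,0,0,0,0,1,0,0,0,0,0,0,1,0,0,0,0,0,0,1])

```text
time: 31.0
tcp_pos: [0.4585, -0.3771, -0.0221]
orientation: [[0.001, -0.994, -0.112], [-0.001, -0.112, 0.994], [-1.0, -0.001, -0.001]]
wrist_force: [0.4, 0.5, 6.6]
grip_width: 0.547
```

apply_moves(deltas=[0,0,0.08,0,0,0,1,0,0,0.22,0,0,0,1,0,0,0.26,0,0,0,1,0,0,0.23,0,0,0,1,0.09,0.24,0,0,0,0,1,0.1,0.26,0,0,0,0,1,0.1,0.26,0,0,0,0,1,0.1,0.26,0,0,0,0,1,0.09,0.24,0,0,0,0,1,0.051,0.137,0,0,0,0,1])

```text
time: 32.0
tcp_pos: [0.5383, -0.1614, 0.0956]
orientation: [[-0.001, -0.993, -0.117], [0.003, -0.117, 0.993], [-1.0, 0.001, 0.004]]
wrist_force: [0.0, 0.3, -1.6]
grip_width: 0.547
```

apply_moves(deltas=[0,0,0,0,0,0,1,0,0,0,0,0,0,1,0,0,0,0,0,0,1,0,0,-0.04,0,0,0,1,0,0,-0.04,0,0,0,1,0,0,-0.04,0,0,0,1,0,0,-0.04,0,0,0,1,0,0,-0.03,0,0,0,1,0,0,0,0,0,0,1,0,0,0,0,0,0,1])

```text
time: 33.0
tcp_pos: [0.5378, -0.1668, 0.0671]
orientation: [[-0.0, -0.994, -0.112], [-0.0, -0.112, 0.994], [-1.0, 0.0, 0.0]]
wrist_force: [-0.5, -0.3, -2.8]
grip_width: 0.55
```

apply_moves(deltas=[0,0,-0.05,0,0,0,1,0,0,-0.05,0,0,0,1,0,0,-0.05,0,0,0,1,0,0,-0.04,0,0,0,1,0,0,-0.025,0,0,0,1,0,0,0,0,0,0,1,0,0,0,0,0,0,1,0,0,0,0,0,0,1,0,0,0,0,0,0,1,0,0,0,0,0,0,1])

```text
time: 34.0
tcp_pos: [0.538, -0.1669, 0.0352]
orientation: [[0.001, -0.994, -0.112], [-0.0, -0.112, 0.994], [-1.0, -0.0, -0.0]]
wrist_force: [0.4, -0.3, -1.9]
grip_width: 0.544
```

apply_moves(deltas=[0,0,-0.01,0,0,0,1,0,0,0,0,0,0,-0.5,0,0,0,0,0,0,-0.5,0,0,0,0,0,0,-0.5,0,0,0,0,0,0,-0.5,0,0,0.1,0,0,0,-0.5,0,0,0.23,0,0,0,-0.5,0,0,0.25,0,0,0,-0.5,-0.04,0.18,0,0,0,0,-0.4,-0.06,0.25,0,0,0,0,-0.4])

```text
time: 35.0
tcp_pos: [0.5241, -0.1045, 0.1221]
orientation: [[0.005, -0.994, -0.107], [-0.002, -0.107, 0.994], [-1.0, -0.004, -0.003]]
wrist_force: [-0.4, 0.6, -0.5]
grip_width: 0.703
```

apply_moves(deltas=[-0.065,0.27,0,0,0,0,-0.4,-0.065,0.27,0,0,0,0,-0.4,-0.07,0.28,0,0,0,0,-0.4,-0.07,0.28,0,0,0,0,-0.4,-0.06,0.257,0,0,0,0,-0.4,0,0,-0.1,0,0,0,-0.4,0,0,-0.2,0,0,0,-0.4,0,0,-0.2,0,0,0,-0.4,0,0,0,0,0,0,-0.4,0,0,0,0,0,0,-0.4])

```text
time: 36.0
tcp_pos: [0.4733, 0.1012, 0.0457]
orientation: [[-0.001, -0.994, -0.112], [-0.0, -0.112, 0.994], [-1.0, 0.001, -0.0]]
wrist_force: [0.1, -1.0, 0.5]
grip_width: 0.697
```

```bash
python3 yel.py; python3 - <<'E'
from h import *
s=np.load("s5.npy"); crop(s,262,150,60,55,10,"m.png")
E
```

```text
36.1 [0.4744 0.1014 0.0468] [ 0.5422  0.902  -0.1623] 0.699863126549277
s0 [254 119   7   6  36] [257.1389 121.3889]
s0 [320 140  18  14 194] [328.9021 146.1701]
s0 [244 148   5  10  42] [245.9286 152.3095]
s0 [273 164   7   7  41] [276.     166.7561]
s0 [319 167  19  15 227] [328.0396 173.7489]
now [253 119   8   6  37] [257.027  121.3784]
now [243 148   6  10  47] [245.9149 152.2979]
now [273 164   7   7  42] [276.0714 166.6905]
now [290 169  12  18 117] [294.9658 178.5983]
diff [305 240  35  14 284] [321.7782 244.6021]
diff [313 280  19  18 258] [322.1395 288.469 ]
diff [299 284  15  15 120] [306.0417 291.0583]
diff [245 310  18  32 391] [253.3504 325.9284]
```

View pics/m.png

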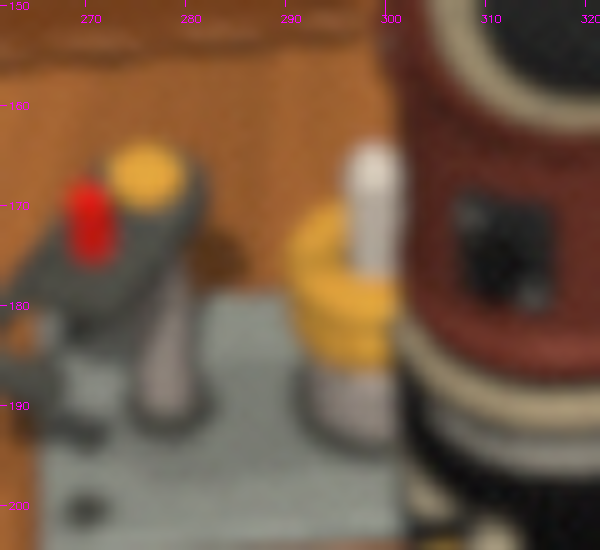

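apply_moves(deltas=[0,0,-0.12,0,0,0,-0.4,0,0,-0.12,0,0,0,-0.4,0,0,-0.08,0,0,0,-0.4,0,0,-0.035,0,0,0,-0.4,0,0,0,0,0,0,-0.4,0,0,0,0,0,0,0,0,0,0,0,0,0,1,0,0,0,0,0,0,1,0,0,0,0,0,0,1,0,0,0,0,0,0,1])

```text
time: 37.1
tcp_pos: [0.4734, 0.1012, -0.0076]
orientation: [[0.0, -0.994, -0.112], [0.0, -0.112, 0.994], [-1.0, -0.0, 0.0]]
wrist_force: [0.5, 0.1, 0.4]
grip_width: 0.321
```

apply_moves(deltas=[0,0,0,0,0,0,1,0,0,0,0,0,0,1,0,0,0,0,0,0,1,0,0,0,0,0,0,1,0,0,0,0,0,0,1,0,0,0,0,0,0,1,0,0,0,0,0,0,1,0,0,0,0,0,0,1,0,0,0,0,0,0,1,0,0,0,0,0,0,1])

```text
time: 38.1
tcp_pos: [0.4733, 0.1011, -0.0078]
orientation: [[-0.0, -0.994, -0.112], [-0.0, -0.112, 0.994], [-1.0, 0.0, -0.0]]
wrist_force: [0.5, -0.6, 0.6]
grip_width: 0.008
```

apply_moves(deltas=[0,0,0.04,0,0,0,-0.4,0,0,0,0,0,0,-0.4,0,0,0,0,0,0,-0.4,0,0,0,0,0,0,-0.4,0,0,-0.04,0,0,0,-0.4,0,0,-0.015,0,0,0,-0.4,0,0,-0.01,0,0,0,-0.4,0,0,-0.01,0,0,0,-0.4,0,0,0,0,0,0,-0.4,0,0,0,0,0,0,-0.4])

```text
time: 39.1
tcp_pos: [0.473, 0.1012, -0.0133]
orientation: [[-0.001, -0.994, -0.112], [-0.0, -0.112, 0.994], [-1.0, 0.001, -0.0]]
wrist_force: [-0.1, 0.1, -0.0]
grip_width: 0.699
```

apply_moves(deltas=[0,0,0,0,0,0,0,0,0,0,0,0,0,1,0,0,0,0,0,0,1,0,0,0,0,0,0,1,0,0,0,0,0,0,1,0,0,0,0,0,0,1,0,0,0,0,0,0,1,0,0,0,0,0,0,1,0,0,0,0,0,0,1,0,0,0,0,0,0,1])

```text
time: 40.1
tcp_pos: [0.4732, 0.1012, -0.013]
orientation: [[-0.0, -0.994, -0.112], [-0.0, -0.112, 0.994], [-1.0, 0.0, -0.0]]
wrist_force: [0.9, -0.7, -0.2]
grip_width: 0.063
```

```bash
python3 - <<'E'
from h import *
s=shot("side",4);t=shot("top",2); 
o=ctrl.observe(); print(o["time"],o["tcp_pos"],o["wrist_force"],o["grip_width"])
B=crop(s,290,225,60,60,8,"n2.png"); A=crop(t,262,180,42,60,8,"n1.png")
cv2.imwrite("pics/n.png",np.hstack([A,B])[:,:800])
E
```

```text
40.4 [ 0.4733  0.1012 -0.013 ] [-0.3355 -0.6318 -0.3891] 0.0601757570948778
```

View pics/n.png

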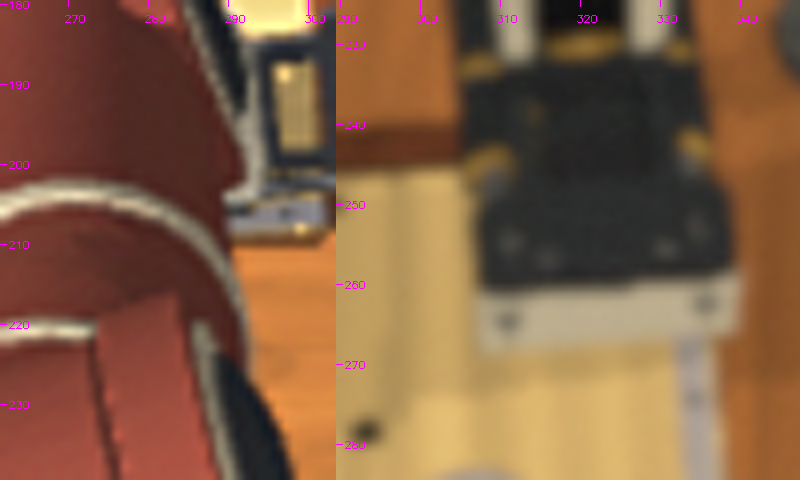

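apply_moves(deltas=[0,0,0.1,0,0,0,1,0,0,0.2,0,0,0,1,0,0,0.2,0,0,0,1,0,0,0.2,0,0,0,1,0,0,0.2,0,0,0,1,0,0,0.1,0,0,0,1,0,0,0,0,0,0,1,0,0,0,0,0,0,1,0,0,0,0,0,0,1,0,0,0,0,0,0,1])

```text
time: 41.4
tcp_pos: [0.4724, 0.101, 0.1358]
orientation: [[-0.003, -0.994, -0.112], [-0.001, -0.112, 0.994], [-1.0, 0.003, -0.0]]
wrist_force: [-0.3, -0.8, -0.3]
grip_width: 0.061
```

```bash
cat > rings.py <<'E'
from h import *
def rings(s,box=(262,245,80,125),thr=75):
    x,y,w,h=box; q=s[y:y+h,x:x+w]; hs=cv2.cvtColor(q,cv2.COLOR_RGB2HSV)
    m=((hs[:,:,1]<thr)&(hs[:,:,2]>70)).astype(np.uint8); n,l,st,c=cv2.connectedComponentsWithStats(m)
    return [(st[i,:]+[x,y,0,0,0],) for i in range(1,n) if st[i,4]>25]
if __name__=="__main__":
    o=ctrl.observe(); print(o["time"],o["tcp_pos"],o["wrist_force"],o["grip_width"])
    s=shot("side",3); np.save("s6.npy",s)
    for n,im in(("s0",np.load("s0.npy")),("now",s)):
        print(n)
        for r in rings(im): print("  ",r[0],"centre",r[0][0]+(r[0][2]-1)/2,r[0][1]+(r[0][3]-1)/2)
E
python3 rings.py
```

```text
41.4 [0.4724 0.101  0.1358] [-0.2887 -0.7636 -0.3138] 0.06123675730194873
s0
   [331 245  11 125 419] centre 336.0 307.0
   [266 251  15  13 127] centre 273.0 257.0
   [313 255  16  13 124] centre 320.5 261.0
   [313 282  17  15 150] centre 321.0 289.0
   [268 287  17  15 153] centre 276.0 294.0
   [310 313  17  16 174] centre 318.0 320.5
   [313 349  19  18 206] centre 322.0 357.5
   [262 362  25   8 114] centre 274.0 365.5
now
   [331 245  11 125 417] centre 336.0 307.0
   [266 251  16  13 127] centre 273.5 257.0
   [299 284  17  15 147] centre 307.0 291.0
   [267 287  18  15 152] centre 275.5 294.0
   [309 313  18  16 176] centre 317.5 320.5
   [313 348  19  19 208] centre 322.0 357.0
   [262 362  25   8 117] centre 274.0 365.5
```

apply_moves(deltas=[0,0,-0.25,0.073,0,0,1,0,0,-0.25,0.073,0,0,1,0,0,-0.25,0.072,0,0,1,0,0,-0.1,0,0,0,1,0,0,-0.03,0,0,0,1,0,0,0,0,0,0,1,0,0,0,0,0,0,1,0,0,0,0,0,0,1,0,0,0,0,0,0,0.8,0,0,0,0,0,0,0.7])

```text
time: 42.55
tcp_pos: [0.4737, 0.1022, 0.0067]
orientation: [[0.001, -0.993, -0.115], [0.418, -0.105, 0.902], [-0.908, -0.049, 0.415]]
wrist_force: [0.4, -0.2, 0.6]
grip_width: 0.135
```

apply_moves(deltas=[0,0,0,0,0,0,0.6,0,0,0,0,0,0,0.55,0,0,0,0,0,0,0.55,0,0,0,0,0,0,0.55,0,0,0,0,0,0,0.55,0,-0.05,0.1,0,0,0,0.5,0,-0.08,0.17,0,0,0,0.4,0,-0.08,0.17,0,0,0,0.2,0,0,0.1,-0.073,0,0,0,0,0,0.1,-0.073,0,0,-0.4])

```text
time: 43.55
tcp_pos: [0.4748, 0.0642, 0.102]
orientation: [[0.003, -0.995, -0.1], [0.142, -0.098, 0.985], [-0.99, -0.017, 0.141]]
wrist_force: [-0.2, 1.6, -0.6]
grip_width: 0.51
```

```bash
python3 rings.py
```

```text
43.55 [0.4748 0.0642 0.102 ] [-0.1946  1.5615 -0.5911] 0.5103951846666166
s0
   [331 245  11 125 419] centre 336.0 307.0
   [266 251  15  13 127] centre 273.0 257.0
   [313 255  16  13 124] centre 320.5 261.0
   [313 282  17  15 150] centre 321.0 289.0
   [268 287  17  15 153] centre 276.0 294.0
   [310 313  17  16 174] centre 318.0 320.5
   [313 349  19  18 206] centre 322.0 357.5
   [262 362  25   8 114] centre 274.0 365.5
now
   [331 245  11 125 418] centre 336.0 307.0
   [313 247  16  13 121] centre 320.5 253.0
   [266 251  16  13 128] centre 273.5 257.0
   [299 284  17  15 147] centre 307.0 291.0
   [267 287  18  15 152] centre 275.5 294.0
   [309 313  18  16 174] centre 317.5 320.5
   [313 348  19  19 206] centre 322.0 357.0
   [262 362  25   8 114] centre 274.0 365.5
```

apply_moves(deltas=[0,0,0.05,-0.072,0,0,-0.4,0.14,0.18,0,0,0,0,-0.4,0.18,0.22,0,0,0,0,-0.4,0.18,0.22,0,0,0,0,-0.4,0.14,0.18,0,0,0,0,-0.4,0.04,0.05,0,0,0,0,-0.4,0,0,0,0,0,0,-0.4,0,0,0,0,0,0,-0.4,0,0,0,0,0,0,-0.4,0,0,0,0,0,0,-0.4])

```text
time: 44.7
tcp_pos: [0.5746, 0.1954, 0.1084]
orientation: [[-0.002, -0.994, -0.11], [0.002, -0.11, 0.994], [-1.0, 0.002, 0.003]]
wrist_force: [-0.4, 0.9, -0.4]
grip_width: 0.701
```

```bash
python3 - <<'E'
from rings import *
o=ctrl.observe(); print(o["tcp_pos"],o["orientation"])
s=np.load("s6.npy"); t=shot("top",2)
# robot-frame estimates: side rays at z=18 shifted by half the side-top offset
for n,u in(("c1",(321.8,357.0)),("c2",(317.6,320.2)),("c3",(306.5,290.9)),("c5",(275.3,293.7)),("c4",(320.3,253.2)),("c6",(273,257))): print(n,plane("side",*u,.018)*1e3)
E
```

```text
[0.5746 0.1954 0.1084] [[-0.0022 -0.9939 -0.1104]
 [ 0.0024 -0.1104  0.9939]
 [-1.      0.0019  0.0026]]
c1 [465.6739 354.7745  18.    ]
c2 [476.2405 267.9415  18.    ]
c3 [503.5389 190.3627  18.    ]
c5 [574.7655 198.6125  18.    ]
c4 [473.9022  76.7045  18.    ]
c6 [590.0167  89.3977  18.    ]
```

apply_moves(deltas=[0.005,0.011,-0.2,0,0,0,-0.4,0,0,-0.22,0,0,0,-0.4,0,0,-0.2,0,0,0,-0.4,0,0,-0.1,0,0,0,-0.4,0,0,-0.07,0,0,0,-0.4,0,0,-0.013,0,0,0,-0.4,0,0,-0.01,0,0,0,-0.4,0,0,0,0,0,0,-0.4,0,0,0,0,0,0,-0.4,0,0,0,0,0,0,-0.4])

```text
time: 45.8
tcp_pos: [0.5764, 0.1991, -0.0128]
orientation: [[-0.0, -0.994, -0.113], [0.004, -0.113, 0.994], [-1.0, -0.0, 0.004]]
wrist_force: [1.0, 0.6, -0.2]
grip_width: 0.701
```

apply_moves(deltas=[0,0,-0.007,0,0,0,-0.4,0,0,0,0,0,0,-0.4,0,0,0,0,0,0,-0.4,0,0,0,0,0,0,-0.4,0,0,0,0,0,0,-0.4,0,0,0,0,0,0,-0.4,0,0,0,0,0,0,-0.4,0,0,0,0,0,0,-0.4,0,0,0,0,0,0,-0.4,0,0,0,0,0,0,-0.4])

```text
time: 46.8
tcp_pos: [0.5763, 0.1991, -0.0138]
orientation: [[-0.0, -0.994, -0.112], [0.004, -0.112, 0.994], [-1.0, -0.0, 0.004]]
wrist_force: [-1.4, -0.3, 4.9]
grip_width: 0.699
```

apply_moves(deltas=[0,0,0.002,0,0,0,-0.2,0,0,0,0,0,0,-0.1,0,0,0,0,0,0,0,0,0,0,0,0,0,0.05,0,0,0,0,0,0,0.1,0,0,0,0,0,0,0.13,0,0,0,0,0,0,0.16,0,0,0,0,0,0,0.2,0,0,0,0,0,0,0.2,0,0,0,0,0,0,0.2], squeeze=8)

```text
time: 47.8
tcp_pos: [0.5768, 0.1969, -0.0139]
orientation: [[-0.0, -0.994, -0.111], [0.001, -0.111, 0.994], [-1.0, 0.0, 0.001]]
wrist_force: [-0.3, -4.0, 5.4]
grip_width: 0.425
```

apply_moves(deltas=[0,0,0.02,0,0,0,0.3,0,0,0.08,0,0,0,0.3,0,0,0.15,0,0,0,0.3,0,0,0.2,0,0,0,0.3,0,0,0.2,0,0,0,0.3,0,0,0.08,0,0,0,0.3,0,0,0,0,0,0,0.3,0,0,0,0,0,0,0.3,0,0,0,0,0,0,0.3,0,0,0,0,0,0,0.3], squeeze=12)

```text
time: 48.8
tcp_pos: [0.5748, 0.1986, 0.0935]
orientation: [[-0.004, -0.994, -0.113], [0.002, -0.113, 0.994], [-1.0, 0.004, 0.003]]
wrist_force: [-0.3, 0.1, -0.7]
grip_width: 0.423
```

apply_moves(deltas=[-0.02,-0.2,0,0,0,0,0.3,-0.03,-0.28,0,0,0,0,0.3,-0.03,-0.29,0,0,0,0,0.3,-0.03,-0.29,0,0,0,0,0.3,-0.03,-0.29,0,0,0,0,0.3,-0.03,-0.29,0,0,0,0,0.3,-0.03,-0.29,0,0,0,0,0.3,-0.03,-0.28,0,0,0,0,0.3,-0.02,-0.227,0,0,0,0,0.3,0,0,0,0,0,0,0.3])

```text
time: 49.8
tcp_pos: [0.5362, -0.1747, 0.0941]
orientation: [[-0.004, -0.995, -0.102], [-0.001, -0.102, 0.995], [-1.0, 0.004, -0.001]]
wrist_force: [0.3, -0.1, -1.0]
grip_width: 0.421
```

apply_moves(deltas=[0,0,0,0,0,0,0.3,0,0,0,0,0,0,0.3,0,0,0,0,0,0,0.3,0,0,0,0,0,0,0.3,0,0,0,0,0,0,0.3,0,0,0,0,0,0,0.3,0,0,0,0,0,0,0.3,0,0,0,0,0,0,0.3,0,0,0,0,0,0,0.3,0,0,0,0,0,0,0.3])

```text
time: 50.8
tcp_pos: [0.5383, -0.1667, 0.0951]
orientation: [[-0.001, -0.994, -0.112], [0.003, -0.112, 0.994], [-1.0, 0.001, 0.003]]
wrist_force: [-0.4, 0.6, -1.4]
grip_width: 0.424
```

apply_moves(deltas=[0,0,-0.04,0,0,0,0.3,0,0,-0.04,0,0,0,0.3,0,0,-0.03,0,0,0,0.3,0,0,-0.03,0,0,0,0.3,0,0,-0.03,0,0,0,0.3,0,0,-0.03,0,0,0,0.3,0,0,0,0,0,0,0.3,0,0,0,0,0,0,0.3,0,0,0,0,0,0,0.3,0,0,0,0,0,0,0.3])

```text
time: 51.8
tcp_pos: [0.5385, -0.1667, 0.0653]
orientation: [[-0.001, -0.994, -0.112], [0.003, -0.112, 0.994], [-1.0, 0.001, 0.003]]
wrist_force: [0.4, -0.7, 0.7]
grip_width: 0.422
```

apply_moves(deltas=[0,0,-0.03,0,0,0,0.3,0,0,-0.03,0,0,0,0.3,0,0,-0.03,0,0,0,0.3,0,0,-0.03,0,0,0,0.3,0,0,-0.02,0,0,0,0.3,0,0,-0.01,0,0,0,0.3,0,0,0,0,0,0,0.3,0,0,0,0,0,0,0.3,0,0,0,0,0,0,0.3,0,0,0,0,0,0,0.3])

```text
time: 52.8
tcp_pos: [0.5385, -0.1667, 0.0428]
orientation: [[-0.001, -0.994, -0.112], [0.003, -0.112, 0.994], [-1.0, 0.001, 0.003]]
wrist_force: [-0.1, 0.1, -0.7]
grip_width: 0.419
```

apply_moves(deltas=[0,0,-0.012,0,0,0,0.3,0,0,0,0,0,0,0,0,0,0,0,0,0,-0.2,0,0,0,0,0,0,-0.4,0,0,0.08,0,0,0,-0.4,0,0,0.2,0,0,0,-0.4,0,0,0.25,0,0,0,-0.4,-0.02,0.18,0,0,0,0,-0.4,-0.027,0.28,0,0,0,0,-0.4,-0.03,0.3,0,0,0,0,-0.4])

```text
time: 53.8
tcp_pos: [0.5273, -0.0526, 0.1218]
orientation: [[0.001, -0.994, -0.109], [0.003, -0.109, 0.994], [-1.0, -0.001, 0.002]]
wrist_force: [0.2, -0.1, -0.3]
grip_width: 0.698
```

apply_moves(deltas=[-0.03,0.3,0,0,0,0,-0.4,-0.03,0.3,0,0,0,0,-0.4,-0.03,0.3,0,0,0,0,-0.4,-0.03,0.3,0,0,0,0,-0.4,-0.02,0.25,0,0,0,0,-0.4,-0.01,0.162,-0.05,0,0,0,-0.4,0,0,-0.15,0,0,0,-0.4,0,0,-0.1,0,0,0,-0.4,0,0,0,0,0,0,-0.4,0,0,0,0,0,0,-0.4])

```text
time: 54.8
tcp_pos: [0.5047, 0.1892, 0.0761]
orientation: [[-0.001, -0.994, -0.112], [0.003, -0.112, 0.994], [-1.0, 0.0, 0.003]]
wrist_force: [0.6, 0.2, -0.2]
grip_width: 0.697
```

```bash
python3 rings.py|sed -n '1p;10,$p'; python3 - <<'E'
from h import *
s=np.load("s6.npy")
def seg(x,y,w,h):
    q=s[y:y+h,x:x+w]; hs=cv2.cvtColor(q,cv2.COLOR_RGB2HSV)
    for r in hs: print("".join("Y" if 14<p[0]<30 and p[1]>150 and p[2]>120 else ("." if p[1]>110 else ("#" if p[2]>105 else "o")) for p in r))
seg(285,160,32,36)
E
```

```text
54.8 [0.5047 0.1892 0.0761] [ 0.6107  0.2483 -0.248 ] 0.6968479063018621
   [262 362  25   8 114] centre 274.0 365.5
now
   [331 245  11 125 422] centre 336.0 307.0
   [322 248   7  11  52] centre 325.0 253.0
   [266 251  16  13 127] centre 273.5 257.0
   [288 263  36  18 354] centre 305.5 271.5
   [299 284  17  15 146] centre 307.0 291.0
   [309 313  18  16 173] centre 317.5 320.5
   [313 348  19  19 208] centre 322.0 357.0
   [262 361  25   9 115] centre 274.0 365.0
...######ooooooooooooooooooooooo
...#####oooooooooooooooooooooooo
..######oooooooooooooooooooooooo
..#####ooooooooooooooooooooooooo
..#####ooooooooooooooooooooooooo
..#####ooooooooooooooooooooooooo
..#####ooooooooooooooooooooooooo
..#####ooooooooooooooooooooooooo
..#####ooooooooooooooooooooooooo
..#####ooooooooooooooooooooooooo
..#####ooooooooooooooooooooooooo
...#####oooooooooooooooooooooooo
...#####ooooooooooooooooooooooo#
...######ooooooooooooooooooooo##
....######ooooooooooooooooooo###
.....######oooooooooooooooo####.
......#######ooooooooooo######..
.......###########o#########....
........##################......
..........##############........
...............##.##............
................................
................................
................................
................................
................................
................................
................................
.....ooooooooo..................
....ooooooooooo.................
....ooooooooooo.................
....ooooooooooo.................
.....ooooooooooo................
.....ooooooooooo................
.....ooooooooooo................
.....ooooooooooo................
```

apply_moves(deltas=[0,0,-0.2,0,0,0,-0.4,0,0,-0.2,0,0,0,-0.4,0,0,-0.1,0,0,0,-0.4,0,0,-0.06,0,0,0,-0.4,0,0,-0.02,0,0,0,-0.4,0,0,-0.01,0,0,0,-0.4,0,0,0,0,0,0,-0.4,0,0,0,0,0,0,-0.4,0,0,0,0,0,0,-0.4,0,0,0,0,0,0,-0.4])

```text
time: 55.95
tcp_pos: [0.5045, 0.1893, -0.0128]
orientation: [[-0.001, -0.994, -0.113], [0.003, -0.113, 0.994], [-1.0, 0.0, 0.004]]
wrist_force: [-0.1, 0.2, -0.1]
grip_width: 0.698
```

apply_moves(deltas=[0,0,0,0,0,0,-0.2,0,0,0,0,0,0,-0.1,0,0,0,0,0,0,0,0,0,0,0,0,0,0.05,0,0,0,0,0,0,0.1,0,0,0,0,0,0,0.13,0,0,0,0,0,0,0.16,0,0,0,0,0,0,0.2,0,0,0,0,0,0,0.2,0,0,0,0,0,0,0.2], squeeze=8)

```text
time: 56.95
tcp_pos: [0.5042, 0.1892, -0.0133]
orientation: [[-0.002, -0.994, -0.113], [0.003, -0.113, 0.994], [-1.0, 0.001, 0.003]]
wrist_force: [0.3, -0.5, 0.4]
grip_width: 0.423
```

apply_moves(deltas=[0,0,0.02,0,0,0,0.3,0,0,0.1,0,0,0,0.3,0,0,0.2,0,0,0,0.3,0,0,0.22,0,0,0,0.3,0,0,0.18,0,0,0,0.3,0.02,-0.2,0,0,0,0,0.3,0.03,-0.28,0,0,0,0,0.3,0.03,-0.29,0,0,0,0,0.3,0.03,-0.29,0,0,0,0,0.3,0.03,-0.29,0,0,0,0,0.3], squeeze=12)

```text
time: 57.95
tcp_pos: [0.5252, -0.0149, 0.0951]
orientation: [[-0.001, -0.994, -0.113], [0.003, -0.113, 0.994], [-1.0, 0.001, 0.003]]
wrist_force: [1.4, -0.3, -0.6]
grip_width: 0.419
```

apply_moves(deltas=[0.03,-0.29,0,0,0,0,0.3,0.03,-0.29,0,0,0,0,0.3,0.02,-0.27,0,0,0,0,0.3,0.005,-0.173,0,0,0,0,0.3,0,0,0,0,0,0,0.3,0,0,0,0,0,0,0.3,0,0,0,0,0,0,0.3,0,0,0,0,0,0,0.3,0,0,0,0,0,0,0.3,0,0,0,0,0,0,0.3])

```text
time: 58.95
tcp_pos: [0.5381, -0.1658, 0.0948]
orientation: [[-0.002, -0.993, -0.114], [0.003, -0.114, 0.993], [-1.0, 0.001, 0.004]]
wrist_force: [0.6, -0.6, -0.2]
grip_width: 0.42
```

apply_moves(deltas=[0,-0.006,-0.04,0,0,0,0.3,0,0,-0.04,0,0,0,0.3,0,0,-0.03,0,0,0,0.3,0,0,-0.03,0,0,0,0.3,0,0,-0.03,0,0,0,0.3,0,0,-0.03,0,0,0,0.3,0,0,0,0,0,0,0.3,0,0,0,0,0,0,0.3,0,0,0,0,0,0,0.3,0,0,0,0,0,0,0.3])

```text
time: 59.95
tcp_pos: [0.5382, -0.1678, 0.0651]
orientation: [[-0.001, -0.994, -0.112], [0.003, -0.112, 0.994], [-1.0, 0.001, 0.003]]
wrist_force: [0.9, -0.1, 0.1]
grip_width: 0.42
```

apply_moves(deltas=[0,0,-0.03,0,0,0,0.3,0,0,-0.03,0,0,0,0.3,0,0,-0.03,0,0,0,0.3,0,0,-0.02,0,0,0,0.3,0,0,-0.01,0,0,0,0.3,0,0,0,0,0,0,0.3,0,0,0,0,0,0,0.3,0,0,0,0,0,0,0.3,0,0,0,0,0,0,0.3,0,0,0,0,0,0,0.3])

```text
time: 60.95
tcp_pos: [0.5381, -0.1677, 0.0468]
orientation: [[-0.001, -0.994, -0.112], [0.003, -0.112, 0.994], [-1.0, 0.001, 0.003]]
wrist_force: [0.1, 1.5, -0.4]
grip_width: 0.421
```

apply_moves(deltas=[0,0,-0.003,0,0,0,0,0,0,0,0,0,0,-0.2,0,0,0,0,0,0,-0.4,0,0,0,0,0,0,-0.4,0,0,0.08,0,0,0,-0.4,0,0,0.2,0,0,0,-0.4,0,0,0.21,0,0,0,-0.4,-0.02,0.16,0,0,0,0,-0.4,-0.035,0.26,0,0,0,0,-0.4,-0.04,0.28,0,0,0,0,-0.4])

```text
time: 61.95
tcp_pos: [0.5242, -0.0627, 0.1212]
orientation: [[0.001, -0.994, -0.109], [0.003, -0.109, 0.994], [-1.0, -0.001, 0.002]]
wrist_force: [0.9, 0.8, 0.0]
grip_width: 0.695
```

apply_moves(deltas=[-0.04,0.28,0,0,0,0,-0.4,-0.04,0.28,0,0,0,0,-0.4,-0.04,0.28,0,0,0,0,-0.4,-0.04,0.28,0,0,0,0,-0.4,-0.04,0.28,0,0,0,0,-0.4,-0.04,0.28,0,0,0,0,-0.4,-0.04,0.28,0,0,0,0,-0.4,-0.034,0.233,0,0,0,0,-0.4,0,0,0,0,0,0,-0.4,0,0,0,0,0,0,-0.4])

```text
time: 62.95
tcp_pos: [0.4765, 0.267, 0.1205]
orientation: [[-0.001, -0.993, -0.115], [0.003, -0.115, 0.993], [-1.0, 0.0, 0.003]]
wrist_force: [0.1, 0.2, -0.8]
grip_width: 0.699
```

```bash
python3 rings.py|sed -n '1p;10,$p'; python3 - <<'E'
from h import *
s=np.load("s6.npy")
def seg(x,y,w,h):
    q=s[y:y+h,x:x+w]; hs=cv2.cvtColor(q,cv2.COLOR_RGB2HSV)
    for r in hs: print("".join("Y" if 14<p[0]<30 and p[1]>150 and p[2]>120 else ("." if p[1]>110 else ("#" if p[2]>105 else "o")) for p in r))
seg(285,160,32,34)
E
```

```text
62.95 [0.4765 0.267  0.1205] [ 0.0552  0.209  -0.8337] 0.6991543724215065
   [262 362  25   8 114] centre 274.0 365.5
now
   [299 245  10  18  81] centre 303.5 253.5
   [322 245  13  16  97] centre 328.0 252.5
   [266 251  15  13 124] centre 273.0 257.0
   [317 253   8   9  40] centre 320.5 257.0
   [300 281  42  89 626] centre 320.5 325.0
   [309 313  18  16 175] centre 317.5 320.5
   [313 349  19  18 208] centre 322.0 357.5
   [262 362  25   8 116] centre 274.0 365.5
............................####
...........................#####
..........................######
.........................#######
.........................######o
........................######oo
........................#####ooo
.......................######ooo
.......................#####oooo
......................######oooo
......................#####ooooo
.....................######ooooo
.....................######ooooo
.....................#####oooooo
.....................#####oooooo
.....................#####oooooo
.....................#####oooooo
.....................#####oooooo
.....................#####oooooo
#####................#####oooooo
#####o...............#####oooooo
#####o...............#####oooooo
#####o...............######ooooo
######oo.............######ooooo
######ooo.............######oooo
######oo..............o######ooo
######oo...............########o
######oo................########
######oo.................#######
######oo...................#####
######oo.....................o##
######oo........................
######oo........................
#######oo.......................
```

apply_moves(deltas=[0,0,-0.22,0,0,0,-0.4,0,0,-0.25,0,0,0,-0.4,0,0,-0.22,0,0,0,-0.4,0,0,-0.12,0,0,0,-0.4,0,0,-0.05,0,0,0,-0.4,0,0,-0.02,0,0,0,-0.4,0,0,-0.01,0,0,0,-0.4,0,0,0,0,0,0,-0.4,0,0,0,0,0,0,-0.4,0,0,0,0,0,0,-0.4])

```text
time: 64.1
tcp_pos: [0.4771, 0.2666, -0.0129]
orientation: [[-0.0, -0.994, -0.113], [0.004, -0.113, 0.994], [-1.0, -0.0, 0.004]]
wrist_force: [-0.8, -0.1, -0.3]
grip_width: 0.698
```

apply_moves(deltas=[0,0,0,0,0,0,-0.2,0,0,0,0,0,0,-0.1,0,0,0,0,0,0,0,0,0,0,0,0,0,0.05,0,0,0,0,0,0,0.1,0,0,0,0,0,0,0.13,0,0,0,0,0,0,0.16,0,0,0,0,0,0,0.2,0,0,0,0,0,0,0.2,0,0,0,0,0,0,0.2], squeeze=8)

```text
time: 65.1
tcp_pos: [0.4766, 0.2662, -0.0137]
orientation: [[-0.002, -0.994, -0.112], [0.003, -0.112, 0.994], [-1.0, 0.001, 0.003]]
wrist_force: [-0.5, -0.4, -0.8]
grip_width: 0.426
```

apply_moves(deltas=[0,0,0.02,0,0,0,0.3,0,0,0.1,0,0,0,0.3,0,0,0.2,0,0,0,0.3,0,0,0.22,0,0,0,0.3,0,0,0.18,0,0,0,0.3,0.02,-0.18,0,0,0,0,0.3,0.04,-0.28,0,0,0,0,0.3,0.04,-0.28,0,0,0,0,0.3,0.04,-0.28,0,0,0,0,0.3,0.04,-0.28,0,0,0,0,0.3], squeeze=12)

```text
time: 66.1
tcp_pos: [0.5037, 0.0696, 0.0946]
orientation: [[-0.001, -0.994, -0.113], [0.003, -0.113, 0.994], [-1.0, 0.001, 0.003]]
wrist_force: [0.4, -0.7, -0.8]
grip_width: 0.423
```

apply_moves(deltas=[0.04,-0.28,0,0,0,0,0.3,0.04,-0.28,0,0,0,0,0.3,0.04,-0.28,0,0,0,0,0.3,0.04,-0.28,0,0,0,0,0.3,0.04,-0.27,0,0,0,0,0.3,0.031,-0.2,0,0,0,0,0.3,0,0,0,0,0,0,0.3,0,0,0,0,0,0,0.3,0,0,0,0,0,0,0.3,0,0,0,0,0,0,0.3])

```text
time: 67.1
tcp_pos: [0.5384, -0.165, 0.0944]
orientation: [[-0.002, -0.993, -0.116], [0.004, -0.116, 0.993], [-1.0, 0.001, 0.004]]
wrist_force: [0.3, -0.6, -1.1]
grip_width: 0.422
```

apply_moves(deltas=[0,0,0,0,0,0,0.3,0,0,0,0,0,0,0.3,0,0,0,0,0,0,0.3,0,0,0,0,0,0,0.3,0,0,0,0,0,0,0.3,0,0,0,0,0,0,0.3,0,0,0,0,0,0,0.3,0,0,0,0,0,0,0.3,0,0,0,0,0,0,0.3,0,0,0,0,0,0,0.3])

```text
time: 68.1
tcp_pos: [0.5383, -0.1673, 0.0943]
orientation: [[-0.002, -0.994, -0.112], [0.003, -0.112, 0.994], [-1.0, 0.001, 0.003]]
wrist_force: [0.2, -0.4, -0.0]
grip_width: 0.422
```

apply_moves(deltas=[0,0,-0.04,0,0,0,0.3,0,0,-0.04,0,0,0,0.3,0,0,-0.03,0,0,0,0.3,0,0,-0.03,0,0,0,0.3,0,0,-0.03,0,0,0,0.3,0,0,-0.03,0,0,0,0.3,0,0,0,0,0,0,0.3,0,0,0,0,0,0,0.3,0,0,0,0,0,0,0.3,0,0,0,0,0,0,0.3])

```text
time: 69.1
tcp_pos: [0.5385, -0.1673, 0.0646]
orientation: [[-0.001, -0.994, -0.113], [0.003, -0.113, 0.994], [-1.0, 0.001, 0.003]]
wrist_force: [-0.3, -1.0, -1.3]
grip_width: 0.425
```

apply_moves(deltas=[0,0,-0.03,0,0,0,0.3,0,0,-0.03,0,0,0,0.3,0,0,-0.015,0,0,0,0.3,0,0,0,0,0,0,0.3,0,0,0,0,0,0,0.3,0,0,0,0,0,0,0.3,0,0,0,0,0,0,0.3,0,0,0,0,0,0,0.3,0,0,0,0,0,0,0.3,0,0,0,0,0,0,0.3])

```text
time: 70.1
tcp_pos: [0.5383, -0.1672, 0.0531]
orientation: [[-0.001, -0.994, -0.113], [0.003, -0.113, 0.994], [-1.0, 0.001, 0.003]]
wrist_force: [-0.2, 0.1, -0.2]
grip_width: 0.428
```

apply_moves(deltas=[0,0,-0.004,0,0,0,0,0,0,0,0,0,0,-0.2,0,0,0,0,0,0,-0.3,0,0,0.08,0,0,0,-0.3,0,0,0.2,0,0,0,-0.3,0,0,0.24,0,0,0,-0.3,0,0,0,0,0,-0.073,0,0,0,0,0,0,-0.073,0.25,0,0,0,0,0,-0.073,0.25,0,0,0,0,0,-0.073,0.25])

```text
time: 71.1
tcp_pos: [0.5386, -0.1672, 0.1317]
orientation: [[0.002, -0.888, 0.459], [0.003, 0.459, 0.888], [-1.0, -0.0, 0.004]]
wrist_force: [0.3, 0.9, 0.0]
grip_width: 0.39
```

apply_moves(deltas=[0.08,0.04,0,0,0,-0.073,0.25,0.08,0.04,0,0,0,-0.073,0.25,0.08,0.04,0,0,0,-0.073,0.25,0.08,0.04,0,0,0,-0.073,0.25,0.08,0.04,0,0,0,-0.073,0.25,0.08,0.029,0,0,0,-0.073,0.25,0,0,0,0,0,-0.073,0.25,0,0,0,0,0,-0.073,0.25,0,0,0,0,0,-0.073,0.25,0,0,0,0,0,-0.075,0.25])

```text
time: 72.1
tcp_pos: [0.6106, -0.1324, 0.1314]
orientation: [[0.005, 0.361, 0.932], [0.001, 0.932, -0.361], [-1.0, 0.002, 0.004]]
wrist_force: [0.4, 0.6, -0.2]
grip_width: 0.376
```

apply_moves(deltas=[0,0,0,0,0,0,0.25,0,0,0,0,0,0,0.25,0,0,0,0,0,0,0.25,0,0,0,0,0,0,0.25,0,0,0,0,0,0,0.25,0,0,0,0,0,0,0.25,0,0,0,0,0,0,0.25,0,0,0,0,0,0,0.25,0,0,0,0,0,0,0.25,0,0,0,0,0,0,0.25])

```text
time: 73.1
tcp_pos: [0.6103, -0.1329, 0.1305]
orientation: [[0.004, 0.356, 0.934], [-0.0, 0.934, -0.356], [-1.0, 0.001, 0.003]]
wrist_force: [-0.2, 0.3, -0.5]
grip_width: 0.371
```

```bash
python3 - <<'E'
from h import *
s=shot("side",4); np.save("s7.npy",s); s0=np.load("s0.npy")
def seg(s,x,y,w,h):
    hs=cv2.cvtColor(s[y:y+h,x:x+w],cv2.COLOR_RGB2HSV)
    for r in hs: print("".join("R" if (p[0]<6 or p[0]>174) and p[1]>180 and p[2]>130 else "Y" if 14<p[0]<30 and p[1]>150 and p[2]>120 else ("." if p[1]>110 else ("#" if p[2]>105 else "o")) for p in r))
seg(s,258,155,62,42)
E
```

```text
####o.........o########.......................................
####o..........#######........................................
..#............#######........................................
...............######.........................................
...............#####..........................................
................###...........................................
..............................................................
..............................................................
..............................................................
...............YYYYYY..................####...................
...............YYYYYYYY...............######..................
...............YYYYYYY...............#########................
...............YYYYYYY.oo..........#############..............
...........RRR.YYYYYYY.oo.........##############..............
...........RRR..YYYYY.#oo.........###############.............
...........RRRR.YYYY.#ooo.........###############.............
...........RRRR.o###ooooo.........###############.............
...........RRRR.oooooooo.....
[... 845 characters left out ...]
#######
ooooooooooo####ooo#####o##########o##..YYYYY...###oo##########
ooooooooooo######o#####oo########ooo##############oo##########
.oooooooooo######o#####oo########ooo##############oo##########
....ooooooo#####oo#####ooo#######ooo##############oo##########
......ooooo#####ooo###oooo#######ooo#############ooo##########
.......ooooooooooooooooooo#######oooo############ooo##########
.......oooooooooooooooooo########ooooo##########ooo###########
.......ooooooooo#ooooooo##########oooooo######oooo############
.......oooooooo####oooo############oooooooooooooo#############
.......####oooo######################oooooooooo###############
.......##################################################ooo##
```

apply_moves(deltas=[0,0,-0.12,0,0,0,0.25,0,0,-0.12,0,0,0,0.25,0,0,-0.08,0,0,0,0.25,0,0,-0.042,0,0,0,0.25,0,0,0,0,0,0,0.25,0,0,0,0,0,0,0.4,0,0,0,0,0,0,0.6,0,0,0,0,0,0,0.8,0,0,0,0,0,0,1,0,0,0,0,0,0,1], squeeze=12)

```text
time: 74.3
tcp_pos: [0.6107, -0.133, 0.0768]
orientation: [[0.005, 0.356, 0.934], [-0.0, 0.934, -0.356], [-1.0, 0.001, 0.004]]
wrist_force: [-1.0, -1.2, 2.2]
grip_width: 0.121
```

apply_moves(deltas=[0,0,0,0,0,0,1,0,0,0,0,0,0,1,0,0,0,0,0,0,1,0,0,0,0,0,0,1,0,0,0,0,0,0,1,0,0,0,0,0,0,1,0,0,0,0,0,0,1,0,0,0,0,0,0,1,0,0,0,0,0,0,1,0,0,0,0,0,0,1])

```text
time: 75.3
tcp_pos: [0.6107, -0.133, 0.0767]
orientation: [[0.005, 0.356, 0.934], [-0.0, 0.934, -0.356], [-1.0, 0.001, 0.004]]
wrist_force: [-0.5, -0.2, 5.9]
grip_width: 0.123
```

```bash
python3 - <<'E'
import numpy as np
c=np.array([.5996,-.1601]); th=np.radians(69+np.arange(0,121.1,6.05))
p=c+.030*np.c_[np.cos(th),np.sin(th)]
d=np.diff(p,axis=0)/.15
print(len(d)); print(np.round(d,3).tolist()); print(p[-1],np.radians(6.05)/2)
E
```

```text
20
[[-0.02, 0.007], [-0.021, 0.004], [-0.021, 0.002], [-0.021, -0.0], [-0.021, -0.002], [-0.021, -0.004], [-0.02, -0.007], [-0.019, -0.009], [-0.018, -0.011], [-0.017, -0.013], [-0.016, -0.014], [-0.014, -0.016], [-0.012, -0.017], [-0.01, -0.018], [-0.008, -0.019], [-0.006, -0.02], [-0.004, -0.021], [-0.002, -0.021], [0.0, -0.021], [0.003, -0.021]]
[ 0.57005577 -0.16530945] 0.052796209872828466
```

apply_moves(deltas=[-0.02,0.007,0.006,0,0,0.0528,1,-0.021,0.004,0,0,0,0.0528,1,-0.021,0.002,0,0,0,0.0528,1,-0.021,0,0,0,0,0.0528,1,-0.021,-0.002,0,0,0,0.0528,1,-0.021,-0.004,0,0,0,0.0528,1,-0.02,-0.007,0,0,0,0.0528,1,-0.019,-0.009,0,0,0,0.0528,1,0,0,0,0,0,0,1,0,0,0,0,0,0,1])

```text
time: 76.3
tcp_pos: [0.5851, -0.1335, 0.0768]
orientation: [[0.001, -0.46, 0.888], [0.004, 0.888, 0.46], [-1.0, 0.003, 0.002]]
wrist_force: [-1.1, 1.7, 3.4]
grip_width: 0.125
```

Turning well with small forces; finish the arc.

apply_moves(deltas=[-0.018,-0.011,0,0,0,0.0528,1,-0.017,-0.013,0,0,0,0.0528,1,-0.016,-0.014,0,0,0,0.0528,1,-0.014,-0.016,0,0,0,0.0528,1,-0.012,-0.017,0,0,0,0.0528,1,-0.01,-0.018,0,0,0,0.0528,1,-0.008,-0.019,0,0,0,0.0528,1,-0.006,-0.02,0,0,0,0.0528,1,0,0,0,0,0,0,1,0,0,0,0,0,0,1])

```text
time: 77.3
tcp_pos: [0.5687, -0.153, 0.0767]
orientation: [[-0.005, -0.969, 0.247], [0.004, 0.247, 0.969], [-1.0, 0.005, 0.003]]
wrist_force: [-4.6, 1.0, 5.2]
grip_width: 0.124
```

apply_moves(deltas=[-0.004,-0.021,0,0,0,0.0528,1,-0.002,-0.021,0,0,0,0.0528,1,0,-0.01,0,0,0,0.03,1,0,-0.006,0,0,0,0,1,0,0,0,0,0,0,1,0,0,0,0,0,0,1,0,0,0,0,0,0,1,0,0,0,0,0,0,1,0,0,0,0,0,0,1,0,0,0,0,0,0,1])

```text
time: 78.3
tcp_pos: [0.5675, -0.1612, 0.0767]
orientation: [[-0.006, -1.0, -0.022], [0.004, -0.022, 1.0], [-1.0, 0.006, 0.004]]
wrist_force: [-4.8, 2.0, 5.5]
grip_width: 0.122
```

apply_moves(deltas=[-0.004,-0.008,0,0,0,0.02,1,-0.002,-0.008,0,0,0,0.02,1,0,-0.006,0,0,0,0.005,1,0,0,0,0,0,0,1,0,0,0,0,0,0,1,0,0,0,0,0,0,1,0,0,0,0,0,0,1,0,0,0,0,0,0,1,0,0,0,0,0,0,1,0,0,0,0,0,0,1])

```text
time: 79.3
tcp_pos: [0.5677, -0.1643, 0.0767]
orientation: [[-0.004, -0.993, -0.114], [0.005, -0.114, 0.993], [-1.0, 0.004, 0.005]]
wrist_force: [-4.4, 2.5, 3.4]
grip_width: 0.119
```

apply_moves(deltas=[0,-0.008,0,0,0,0,1,0,-0.006,0,0,0,0,1,0,0,0,0,0,0,1,0,0,0,0,0,0,1,0,0,0,0,0,0,1,0,0,0,0,0,0,1,0,0,0,0,0,0,1,0,0,0,0,0,0,1,0,0,0,0,0,0,1,0,0,0,0,0,0,1])

```text
time: 80.3
tcp_pos: [0.5677, -0.1648, 0.0767]
orientation: [[-0.005, -0.993, -0.115], [0.007, -0.115, 0.993], [-1.0, 0.004, 0.007]]
wrist_force: [-4.2, 6.8, 5.3]
grip_width: 0.119
```

apply_moves(deltas=[0,-0.01,0,0,0,0,1,0,0,0,0,0,0,1,0,0,0,0,0,0,1,0,0,0,0,0,0,1,0,0,0,0,0,0,1,0,0,0,0,0,0,1,0,0,0,0,0,0,1,0,0,0,0,0,0,1,0,0,0,0,0,0,1,0,0,0,0,0,0,1])

```text
time: 81.3
tcp_pos: [0.5677, -0.1647, 0.0767]
orientation: [[-0.005, -0.993, -0.116], [0.008, -0.116, 0.993], [-1.0, 0.004, 0.009]]
wrist_force: [-2.7, 7.9, 5.0]
grip_width: 0.124
```

apply_moves(deltas=[0,0,0,0,0,0,0.7,0,0,0,0,0,0,0.6,0,0,0,0,0,0,0.5,0,0,0.08,0,0,0,0.5,0,0,0.2,0,0,0,0.5,0,0,0.25,0,0,0,0.5,-0.1,0.2,0.1,0,0,0,0.5,-0.15,0.28,0,0,0,0,0.5,-0.15,0.28,0,0,0,0,0.5,-0.15,0.28,0,0,0,0,0.5])

```text
time: 82.3
tcp_pos: [0.4873, -0.013, 0.173]
orientation: [[0.004, -0.994, -0.112], [0.002, -0.112, 0.994], [-1.0, -0.004, 0.002]]
wrist_force: [0.5, 0.5, -0.4]
grip_width: 0.248
```

apply_moves(deltas=[0,0.28,0,0,0,0,0.5,0,0.28,0,0,0,0,0.5,0,0.28,0,0,0,0,0.5,0,0.28,0,0,0,0,0.5,0,0.28,0,0,0,0,0.5,0,0.28,0,0,0,0,0.5,0,0.2,0,0,0,0,0.5,0,0,0,0,0,0,0.5,0,0,0,0,0,0,0.5,0,0,0,0,0,0,0.5])

```text
time: 83.3
tcp_pos: [0.4877, 0.2669, 0.172]
orientation: [[0.0, -0.994, -0.112], [0.002, -0.112, 0.994], [-1.0, -0.0, 0.002]]
wrist_force: [0.3, -1.0, -0.4]
grip_width: 0.251
```

```bash
python3 - <<'E'
from h import *
s=shot("side",4);t=shot("top",4); np.save("s8.npy",s);np.save("t8.npy",t)
o=ctrl.observe(); print(o["time"],o["tcp_pos"],o["wrist_force"],o["grip_width"])
A=crop(t,342,135,50,65,8,"o1.png"); B=crop(s,258,150,49,65,8,"o2.png")
cv2.imwrite("pics/o.png",np.hstack([A,B]))
d=np.abs(s.astype(float)-np.load("s0.npy")).max(2)[145:175,218:240]; print("loupe diff",d.max())
E
```

```text
83.7 [0.4864 0.2685 0.1716] [ 0.2204  0.3804 -0.0738] 0.251522456394813
loupe diff 11.0
```

View pics/o.png

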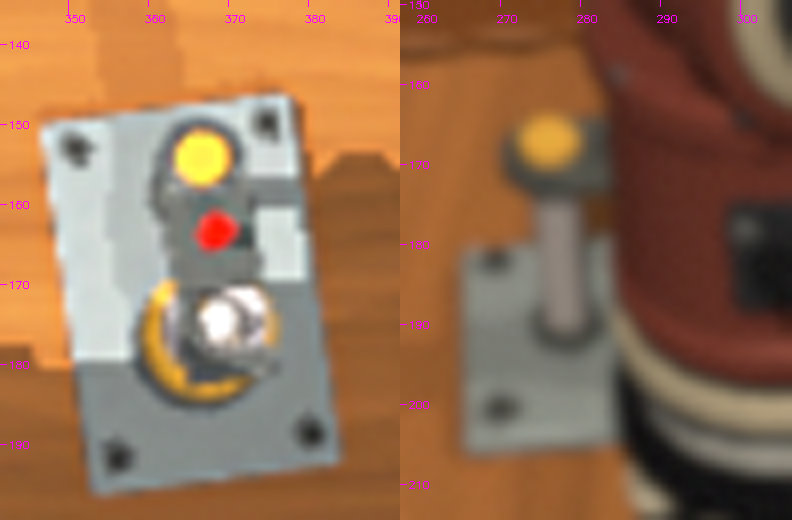

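```bash
python3 -c "
from cell import ctrl
print(ctrl.sign_off())"
```

```text
the job is handed in; nothing more can be done
None
```

The fixture is set up and handed in at about 84 s of the 210 s.

**What I did:** I turned the arbor to match the D-bore and lowered it home. Both brass blanks went over it; there were only two in this run. I then added three steel collars, one at a time. By the sizes given that leaves a 2 mm gap, too small for a fourth collar. I turned the swing washer closed by its knob until it met its stop.

**Last checks:**
- **Arbor:** it met firm resistance at the expected depth, and the side view showed the flange on the hub.
- **Stack:** after the third collar, a side picture showed blanks and collars stacked round the shaft with the tip above them. I judged the 2 mm gap from the given sizes and did not measure it.
- **Washer:** at the stop, pushing raised the force to about 8 N with no further movement. The last top view shows the arbor in the slot. The knob's pixel position fitted closed only to about 3 degrees, so I relied on the force.
- **Loupe:** its area in the side picture is unchanged.
- **Robot:** the gripper is clear of everything.

**What went wrong or disagreed:**
- **Finger length:** the fingers really end about 26 mm short of the stated tool point. The first closings on a blank and a collar therefore shut above them, and I worked out the right height by touch.
- **Tipped collar:** one collar was tipped on edge and lifted. I laid it flat on the board again and did not use it.
- **Knocked collar:** one collar had been knocked aside. I found it again in the pictures and used it.
- **Cameras:** the two views disagreed by about 2 mm, so I used values in between.

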